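Index the turntable drive shaft and hold its collar on the flat

ROBOT

A 7-joint arm with a two-finger parallel gripper is mounted at the origin on the work surface. World frame = base frame: x ahead of the robot, y to its left, z up, the work surface at z = 0. Lengths are in m, angles in rad, forces in N, time in s.
With the tool pointing down it reaches from about 0.425 to 0.8 m from the base axis. Payload 8.3 kg.
Tool frame: the origin (TCP) lies midway between the tips of the shut fingers; the grasp point (between the pads) lies manip.hold_point_z behind it (manip.hold_point_z is the distance from the TCP to the grasp point, in m); z points along the fingers, y is the direction in which the jaws open and shut (so a half turn about z gives the same grasp; the last joint's range is limited). The gripper opens to 85 mm and grips with 20 to 120 N. Pads are 22 mm wide; open, the fingers measure 114 mm over their backs; the gripper's body (76 mm by 85 mm) begins 54 mm behind the grasp point. The pads swing forward as they close: fully open they stand 13 mm farther back than shut.
Start: joints at [1.07, 0.383, 0.016, 1.37, -0.006, 1.388, -0.046], TCP at [0.265, -0.566, 0.231] pointing down, gripper open.
Joint ranges: [-2.95, 2.95], [-0.25, 2.06], [-1.52, 1.56], [0.18, 2.33], [-1.44, 4.58], [0.02, 2.06], [-3.01, 3.01]. Speed limits (rad/s): [2.39, 2.39, 3.01, 3.01, 3.14, 3.14, 3.14].

INTERFACE

Orientations are given as a unit quaternion [w, x, y, z].
In Python, from station import manip gives the robot as it stands. The module is installed in compiled form; this text tells all that it offers.
- The arm moves only by the tool step_arm, never from a script. Its argument "motion" is a list that holds one entry, the list of rows, each a list of 7 numbers: the turn, a rotation vector about the tool's x, y, z in rad, then the shift along the tool's x, y, z in cm, then the closure, from -1 (fully open) to 1 (shut). In form: [[[wx, wy, wz, x, y, z, jaw], ...]]. A call has exactly 5 rows; each row shifts and turns the commanded pose from where the row before left it, along the tool's axes as they then stand; what a row does not reach is not made up. A row lasts 1/10 s, in which the tool goes at most 50 mm and 8.59 degrees, less where a joint would pass 70% of its speed; a pose out of reach is approached as far as the arm can. A call with a gripper value outside its range is refused whole. The fingers move at their own pace and stop on an object; "force" is the grip in N (left out, the last holds). Time passes only in rows, so rows that do not move let the fingers close, or fill a call up. It gives the time, the measured TCP pose, the force and the opening at its end, in the units of the state.
- manip.state(): the state, without advancing time (a new reading comes with each control period).
- manip.snapshot(name): name is "scene" or "top"; returns (picture, depth): 400x640x3 uint8, red, green, blue; 400x640 float32, m along the optical axis (not along the pixel's ray), 0 where there is no reading.
- manip.get_calibration(name): a dict with "K" (3x3 intrinsics, pixels), "rvec" (rotation vector, rad) and "tvec" (3), from world to camera coordinates, as OpenCV has them. Camera axes: x right, y down, z forward; pixel columns grow to the right and rows downward; lengths in m; the calibration is good to about 2 mm. A picture is of the moment at which its call begins. get_calibration takes no time and is no camera call.
- manip.job_done(): hands the job in, once; it reports no verdict.
Trained networks look in the newest picture that a camera, given by its name, has taken for a name from the list of things; names that differ only in an ending like _2 or _b are one class to them, and where a whole thing is asked for, a point or a joint stands for the part that bears it (a point fixed in the world has none). Each returns a list of dicts, best first, with "conf" (0 to 1); they miss things now and then, are a little off and sometimes report something else, mostly with a low value. They report only what shows in the picture. A call takes as long as a camera call. They do not tell look-alikes from the thing itself.
- manip.regions_of(camera, thing): "mask" (400x640 bool, what is visible of it) and "uv" ([column, row] in pixels, amid what is visible of it).
The state is a dict: "clock": time; "joint_pos": joint angles; "qd": joint speeds; "joint_torque": joint torques, N m; "tcp_pos": TCP position; "ee_rot": TCP orientation; "force": force on the tool from outside, world axes, zero at the start; "moment": the same for the moment, N m; "width": opening from 0.0 (shut) to 1.0 (fully open).
Only numpy, scipy, OpenCV 4.12 (cv2) and the standard library are available. Lean on these libraries where they do the work, as an engineer would, in place of code of your own. Each camera call takes 0.05 s, during which the arm holds its last target.

TASK

On the sampler drive unit, close the fingers on the flat of the D-shaped shaft and turn the shaft until they hold it with the flat squarely facing the black pointer on the housing. Then fetch the shaft collar with the thumb-screw, slide it onto the shaft with the thumb-screw over the flat (so also towards the pointer) until its top face is flush with the end of the shaft, and finish while still holding it there in the fingers, without letting go. Leave the other things on the bench where they are.

Things in the scene. Friction and masses are not known exactly. Their poses are not given: they have to be found in the camera images.
- drive: fixed drive unit: white housing 160 x 140 mm (x, y), 60 mm high; from the middle of its top a round boss, 34 mm wide, rises to 80 mm and carries the upright shaft. Origin: centre of the underside, on the shaft's axis; z up. A black arrow-shaped pointer, 7 mm high, lies on the housing top on the +x side, 30 to 66 mm from the axis: the flat must face this +x
- shaft: steel D-shaped shaft, turns about its upright axis without a stop (friction 0.03 N m); 20 mm diameter, 40 mm long, from the boss (80 mm above the bench) to its end (120 mm), the last 6 mm bevelled. Origin on the axis at the boss's top; z up; +x is the flat's outward direction. Width 16.3 mm across the flat and the round back, 20 mm on round sides
- flat (a point): the flat of the shaft, turning with it: 15 mm wide, from the boss up to the bevel. Origin: centre of its face, 17 mm above the boss, 6.3 mm from the axis; +x outward. Fingers that close on it a little askew turn the shaft until the flat lies against the pad
- shaft_end (a point): centre of the shaft's upper end face, 120 mm above the bench, axes as the shaft's
- collar: loose aluminium collar, about 0.1 kg, flat on the bench: ring 44 mm outside, 24 mm bore, 22 mm high, with a thumb-screw standing out towards its +x at half height (head 15 mm thick, end 43 mm from the axis). The screw's tip, 7 mm wide, reaches into the bore to 8 mm from the axis: the collar goes on only with the screw over the flat. Origin: centre of the underside; z up
- collar_top (a point): centre of the collar's top face, 22 mm above its underside
- collar_screw (a point): outer end of the thumb-screw's head, 43 mm from the collar's axis, 11 mm above its underside
- plain_ring: bystander: plain aluminium ring without any screw, 50 mm outer diameter, 30 mm bore, 14 mm high; leave alone
- sleeve: bystander: steel sleeve 24 mm diameter, 22 mm high; leave alone
- screwdriver: bystander: screwdriver lying on the bench; leave alone
- beaker: bystander: glass beaker, 68 mm wide, 85 mm high; leave alone
- bottle: bystander: amber bottle, 64 mm wide, 150 mm high; leave alone
- jar: bystander: white jar, 60 mm wide, 75 mm high; leave alone
- tray: bystander: grey open tray 140 x 100 mm, 30 mm high; leave alone
There are look-alikes about, which are no part of the job. Leave any green look-alike of the collar alone.

How it is judged:
By the outcome, as a careful person would: the job done as asked, in the order asked, and still so for the second after the job is handed in, while the arm keeps its last pose, push and grip.
It also fails if it takes over 69 s, if anything falls off the work surface, if the arm or the gripper's body presses on something with over 40 N, if the wrist force passes 120 N, or if a joint passes its speed limit or range.

## Working session

There is one attempt and no reset: what is moved stays moved. The work goes in short steps, Python scripts to look and compute and a tool call to move; the robot and the scene stay as the last step left them, time stands still between calls to the robot, and variables do not carry over. Pictures are saved under pics/ and viewed, and the job is handed in when it is done.

Besides the shell and the picture viewer there is one more tool, called by a JSON object that holds its "fn" and its "kwargs". step_arm: Moves the arm, as the interface text tells. Its arguments: {"type":"object","properties":{"motion":{"type":"array"},"force":{"type":"number"}},"required":["motion"]}

```bash
mkdir -p pics; ls
cat > h.py <<'E'
import numpy as np, cv2
from station import manip
from scipy.spatial.transform import Rotation as R
def cal(n):
    c=manip.get_calibration(n); K=np.array(c["K"]);Rm=cv2.Rodrigues(np.array(c["rvec"],float).reshape(3))[0];t=np.array(c["tvec"],float).reshape(3)
    return K,Rm,t
def cloud(n,d):
    K,Rm,t=cal(n); v,u=np.mgrid[:400,:640]
    P=np.stack([(u-K[0,2])/K[0,0]*d,(v-K[1,2])/K[1,1]*d,d],-1)
    return (P-t)@Rm
def ray(n,uv,z):
    K,Rm,t=cal(n); r=Rm.T@np.array([(uv[0]-K[0,2])/K[0,0],(uv[1]-K[1,2])/K[1,1],1]); c=-Rm.T@t
    return c+r*(z-c[2])/r[2]
def proj(n,p):
    K,Rm,t=cal(n); q=K@(Rm@np.array(p)+t); return q[:2]/q[2]
def save(n,img): cv2.imwrite("pics/"+n+".png",img[...,::-1])
E
python3 - <<'E'
from h import *
print(manip.state(), manip.hold_point_z)
for n in("scene","top"):
    im,d=manip.snapshot(n); save(n+"0",im); np.savez("/tmp/"+n+"0.npz",im=im,d=d)
    K,Rm,t=cal(n); print(n,K.tolist(),(-Rm.T@t),Rm[2])
    for th in("drive","shaft","collar","plain_ring"):
        for r in manip.regions_of(n,th):
            P=cloud(n,d)[r["mask"]&(d>0)]
            print(th,round(r["conf"],2),r["uv"],r["mask"].sum(),np.median(P,0).round(3),P.max(0).round(3),P.min(0).round(3), im[r["mask"]].mean(0).round())
E
```

```text
pics
{'clock': 0.0, 'joint_pos': array([ 1.07010831,  0.38425567,  0.01632519,  1.37118141, -0.0063099 ,
        1.38819764, -0.04647408]), 'qd': array([-5.38974677e-06,  8.94979879e-04,  3.63914318e-04,  1.30441473e-03,
       -2.58842270e-03,  3.63305250e-04,  3.61611785e-04]), 'joint_torque': array([-6.24524801e-04, -6.27589917e+01,  8.44147615e-01, -3.71823907e+01,
        1.67754886e-02,  1.41932504e-02, -4.55654160e-06]), 'tcp_pos': array([ 0.26480316, -0.56556213,  0.23025522]), 'ee_rot': array([-9.72145070e-04,  9.76123292e-01,  2.17214929e-01, -2.21205354e-04]), 'force': array([ 0.42599212, -0.12211393,  0.09911044]), 'moment': array([ 0.04460529, -0.01531412,  0.01870353]), 'width': 1.0031550918403827} 0.0187
scene [[366.1939375770431, 0.0, 321.09181550318954], [0.0, 366.1939375770431, 199.73954067891853], [0.0, 0.0, 1.0]] [ 1.30309443 -0.09295091  0.73744552] [-0.75513918  0.09433944 -0.648741  ]
drive 0.72 [385.8, 219.2] 2710 [0.607 0.174 0.058] [0.67  0.294 0.12 ] [ 0.42   0.092 -0.004] [155. 159. 158.]
shaft 0.42 [388.6, 196.6] 64 [0.578 0.18  0.105] [0.583 0.188 0.12 ]
[... 791 characters left out ...]
5. 118. 120.]
drive 0.61 [252.5, 206.5] 3361 [0.563 0.179 0.06 ] [0.662 0.277 0.126] [ 0.473  0.093 -0.003] [182. 176. 175.]
drive 0.57 [373.7, 173.9] 201 [ 0.668 -0.138  0.02 ] [ 0.7   -0.114  0.03 ] [ 0.646 -0.164 -0.006] [154. 153. 154.]
shaft 0.4 [249.2, 203.8] 63 [0.566 0.18  0.117] [0.579 0.19  0.126] [0.558 0.174 0.077] [106. 107. 109.]
collar 0.61 [375.8, 169.0] 119 [ 0.679 -0.147  0.02 ] [ 0.7   -0.122  0.03 ] [ 0.647 -0.164 -0.004] [155. 153. 154.]
collar 0.46 [332.8, 185.5] 155 [ 0.639 -0.027  0.021] [ 0.665 -0.006  0.028] [ 0.609 -0.05   0.008] [ 58. 123.  73.]
plain_ring 0.71 [359.8, 242.1] 207 [ 0.469 -0.097  0.013] [ 0.492 -0.073  0.021] [ 0.443 -0.122 -0.006] [177. 173. 174.]
```

Run:
```python
import numpy as np,cv2
s=np.load("/tmp/scene0.npz")["im"];t=np.load("/tmp/top0.npz")["im"]
def crop(im,u0,u1,v0,v1,k): return cv2.resize(im[v0:v1,u0:u1,::-1],None,fx=k,fy=k,interpolation=cv2.INTER_CUBIC)
cv2.imwrite("pics/s_drive.png",crop(s,320,460,150,270,5))
cv2.imwrite("pics/t_drive.png",crop(t,190,310,150,260,5))
cv2.imwrite("pics/t_col.png",crop(t,310,430,130,230,5))
cv2.imwrite("pics/s_col.png",crop(s,240,350,210,300,5))
```

```text
(no output)
```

View pics/scene0.png

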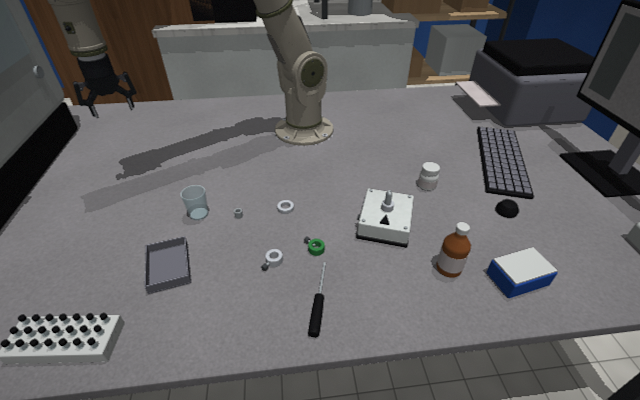

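View pics/top0.png

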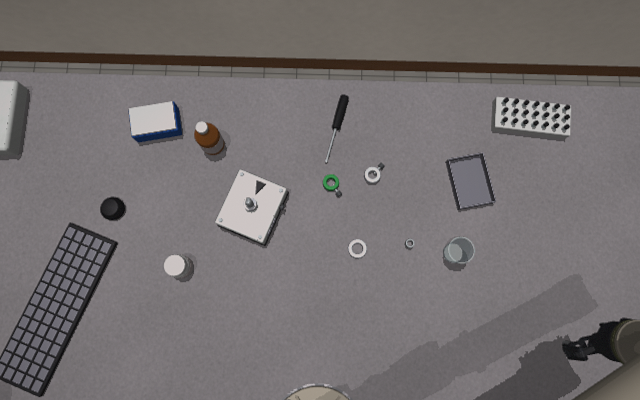

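```bash
sleep 0
```

```text
(no output)
```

View pics/s_drive.png

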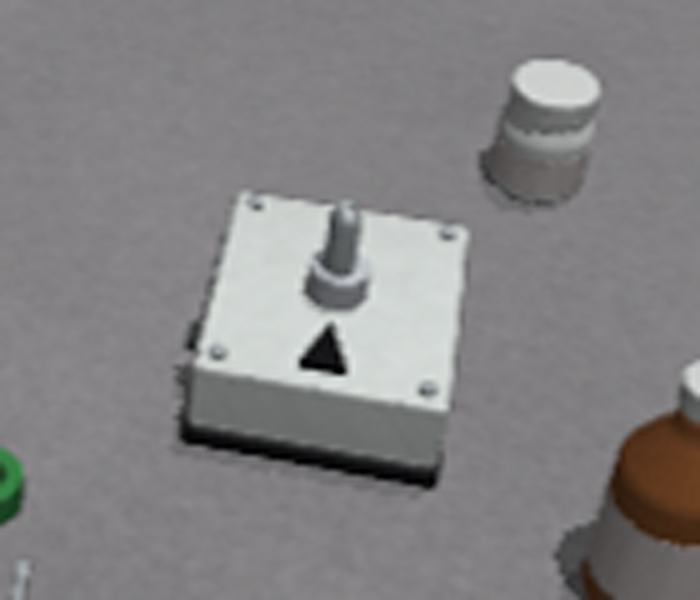

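View pics/t_drive.png

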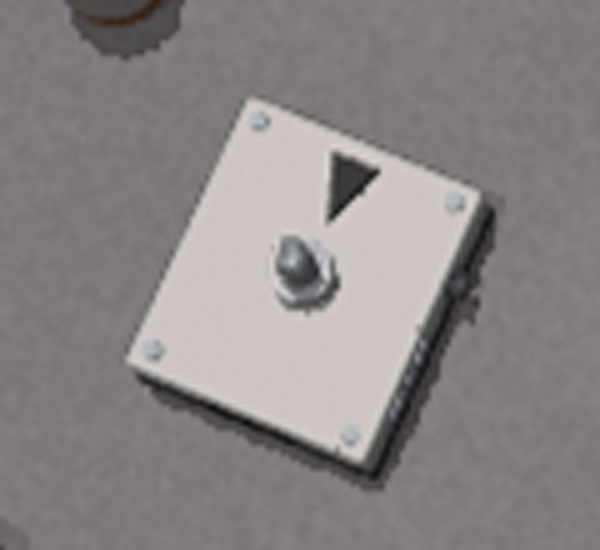

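View pics/t_col.png

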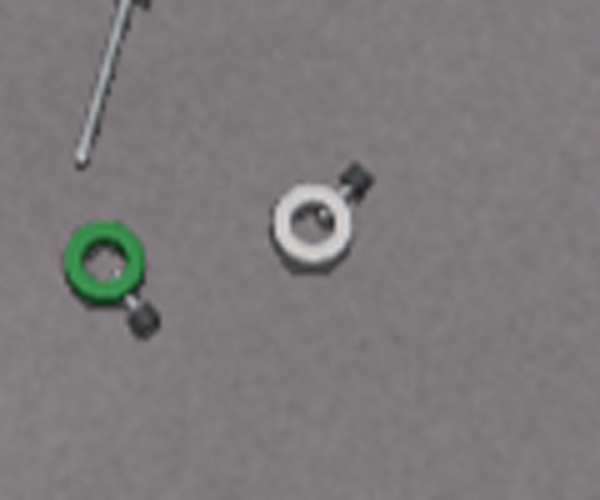

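View pics/s_col.png

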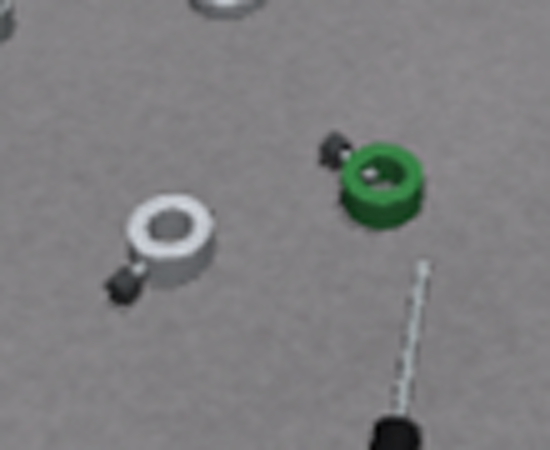

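The scene camera shows the silver collar at about (274,257) with its dark screw at (265,267), and the green look-alike at (316,246). The drive is at (386,215), with the pointer towards the camera. Next I'll measure these, including which way the flat faces.

Run:
```python
from h import *
T=np.load("/tmp/top0.npz");S=np.load("/tmp/scene0.npz")
c=[(252,98),(485,190),(372,467),(128,363)]
P=np.array([ray("top",(190+(u+.5)/5-.5,150+(v+.5)/5-.5),.06) for u,v in c]);print("top corners",P.round(4),P.mean(0).round(4))
for i in range(4):
    e=P[(i+1)%4]-P[i];print(np.linalg.norm(e).round(4),np.degrees(np.arctan2(e[1],e[0])).round(2))
c=[(240,195),(470,232),(448,411),(195,372)]
P=np.array([ray("scene",(320+u/5-.4,150+v/5-.4),.06) for u,v in c]);print("scene corners",P.round(4),P.mean(0).round(4))
for i in range(4):
    e=P[(i+1)%4]-P[i];print(np.linalg.norm(e).round(4),np.degrees(np.arctan2(e[1],e[0])).round(2))
# depth fits
for n,D in(("top",T),("scene",S)):
    C=cloud(n,D["d"]);im=D["im"]
    m=(abs(C[...,2]-.06)<.006)&(abs(C[...,0]-.567)<.13)&(abs(C[...,1]-.18)<.13)&(D["d"]>0)
    r=cv2.minAreaRect(C[m][:,:2].astype(np.float32)*1000);print(n,"house",r)
    for nm,ctr in(("silver",(.67,-.14)),):
        m=(abs(C[...,2]-.022)<.005)&(np.hypot(C[...,0]-ctr[0],C[...,1]-ctr[1])<.06)&(im.min(-1)>110)
        print(nm,m.sum(),cv2.minEnclosingCircle(C[m][:,:2].astype(np.float32)*1000))
# silver by pixels
def tp(u,v,z): return ray("top",(310+u/5-.4,130+v/5-.4),z)
def sp(u,v,z): return ray("scene",(240+u/5-.4,210+v/5-.4),z)
for f,ce,sc in((tp,(312,223),(357,180)),(sp,(171,227),(123,286))):
    a=f(*ce,.022);b=f(*sc,.011);print("collar",a.round(4),"screw",b.round(4),np.hypot(*(b-a)[:2]),np.degrees(np.arctan2(*(b-a)[1::-1])))
def crop(im,u0,u1,v0,v1,k): return cv2.resize(im[v0:v1,u0:u1,::-1],None,fx=k,fy=k,interpolation=cv2.INTER_NEAREST)
a=crop(S["im"],372,406,184,218,17);b=crop(T["im"],235,265,190,220,13)
b=cv2.copyMakeBorder(b,0,a.shape[0]-b.shape[0],0,0,0) if a.shape[0]>b.shape[0] else b
cv2.imwrite("pics/shaft.png",cv2.resize(np.hstack([a[:578],b[:578]]),(790,470)))
```

```text
top corners [[0.6634 0.2157 0.06  ]
 [0.6166 0.0917 0.06  ]
 [0.4706 0.1446 0.06  ]
 [0.5216 0.2721 0.06  ]] [0.5681 0.181  0.06  ]
0.1325 -110.67
0.1553 160.1
0.1374 68.19
0.1526 -21.71
scene corners [[0.4811 0.1483 0.06  ]
 [0.5309 0.2726 0.06  ]
 [0.6694 0.2159 0.06  ]
 [0.625  0.0918 0.06  ]] [0.5766 0.1822 0.06  ]
0.1339 68.15
0.1497 -22.27
0.1318 -109.72
0.1546 158.56
top house ((569.3331909179688, 184.08697509765625), (136.99899291992188, 156.68411254882812), 68.0335922241211)
silver 131 ((668.0460205078125, -136.11158752441406), 21.82518768310547)
scene house ((571.2662963867188, 183.8150634765625), (135.85614013671875, 158.04544067382812), 68.31631469726562)
silver 135 ((669.1614990234375, -135.1497802734375), 22.794893264770508)
collar [ 0.667  -0.1359  0.022 ] screw [ 0.6946 -0.1617  0.011 ] 0.03779660814347581 -43.242206961717336
collar [ 0.6717 -0.1359  0.022 ] screw [ 0.6981 -0.1616  0.011 ] 0.03679761595066613 -44.19706431514821
```

View pics/shaft.png

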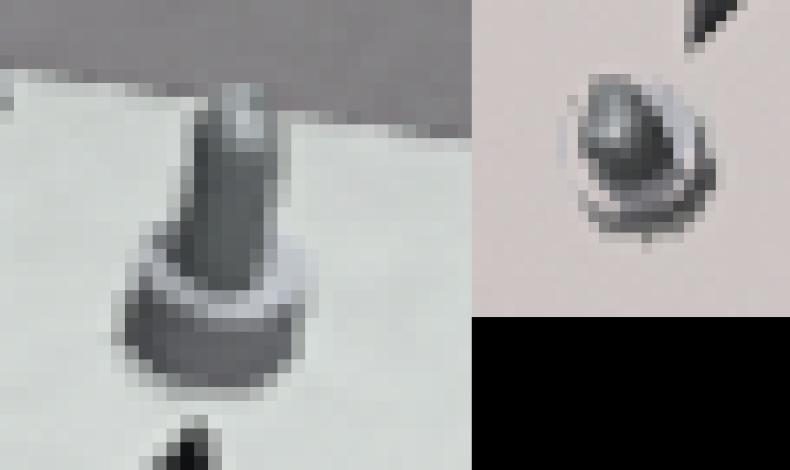

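Run:
```python
from h import *
T=np.load("/tmp/top0.npz");S=np.load("/tmp/scene0.npz")
im=S["im"].astype(int).sum(-1)//3
for r in range(188,207): print(r,im[r,382:396], S["d"][r,382:396].round(3))
print([proj("scene",(.57,.182,z)).round(1) for z in(.08,.097,.114,.12)])
print([proj("top",(.57,.182,z)).round(1) for z in(.08,.097,.114,.12)])
im=T["im"].astype(int).sum(-1)//3
for r in range(194,210): print(r,im[r,240:258])
# pointer
for n,D in(("top",T),("scene",S)):
    C=cloud(n,D["d"]);m=(D["im"].max(-1)<75)&(abs(C[...,2]-.065)<.01)&(np.hypot(C[...,0]-.615,C[...,1]-.163)<.035)
    # intersect with plane .067
    vv,uu=np.nonzero(m);P=np.array([ray(n,(u,v),.067)[:2] for u,v in zip(uu,vv)])
    print(n,len(P)); 
    if len(P)>3:
        a,tri=cv2.minEnclosingTriangle((P*1000).astype(np.float32).reshape(-1,1,2));print(P.mean(0),tri.reshape(3,2).round(1))
```

```text
188 [131 131 129 131 131 131 131 132 132 132 130 129 130 130] [1.184 1.185 1.179 1.182 1.182 1.18  1.182 1.183 1.183 1.182 1.183 1.184
 1.184 1.185]
189 [130 130 130 130 133 130 130 131 131 131 132 131 130 128] [1.182 1.184 1.178 1.181 1.18  1.18  1.178 1.176 1.178 1.177 1.179 1.18
 1.179 1.181]
190 [152 134 117 121 130 134 155 166 144 125 128 130 130 129] [1.081 1.176 1.177 1.177 1.175 1.176 0.987 0.983 0.984 1.177 1.174 1.175
 1.174 1.172]
191 [197 193 195 203 180 133 159 165 126 123 125 127 129 131] [1.075 1.074 1.076 1.075 1.074 0.984 0.982 0.979 0.98  0.986 1.167 1.168
 1.173 1.173]
192 [206 206 209 187 121 106 148 191 170 139 173 175 163 147] [1.075 1.072 1.072 1.076 0.989 0.983 0.978 0.978 0.98  0.977 1.07  1.076
 1.07  1.074]
193 [206 207 210 177  89  98 134 176 172 137 173 205 202 199] [1.073 1.068 1.067 1.068 0.989 0.98  0.977 0.976 0.975 0.977 1.072 1.068
 1.066 1.071]
194 [207 209 211 173  70  90 116 140 142 130 174 209 206 206] [1.064 1.062 1.065 1.065 0.991 0.981 0.976 0.98  0.977 0.975 0.983 1.067
 1.069 1.066]
195 [207 208 212 174  65  84  93 105 106 115 170 209 206 2
[... 2615 characters left out ...]
03 [199 200 200 191 203 123 104 125 133 112  82  65  57  77 180 192 107 188]
204 [199 198 199 190 202 138  78  84  81  87  71  62  56  56 182 205 108 167]
205 [199 199 198 194 202 190 135  80  71  66  64  60  58  71 140 198 102 107]
206 [199 199 200 199 200 206 140  94  68  63  62  57  76 108 117 144  80  81]
207 [199 199 199 199 195 202 188 126  94  83  82 105 113 120 171 104  66  84]
208 [199 199 198 199 198 168 200 190 127 110 113 122 123 143 129  76  91 169]
209 [199 198 198 199 201 165 145 179 179 131 123 113 107 105  69  74 111 194]
top 58
[0.61748789 0.16217387] [[598.5 170.5]
 [631.5 168.8]
 [623.5 147.7]]
scene 46
[0.62777961 0.1600931 ] [[633.6 142.2]
 [607.8 169.2]
 [643.  167. ]]
```

The shaft's silhouette in the scene view is only about 17 mm wide, so the flat seems to be nearly edge-on to that camera. I'll fit a rendered D-model to both views to get its angle.

```bash
cat > fit.py <<'E'
from h import *
from scipy.optimize import nnls
def body(phi,cx,cy):
    # surface samples with normals & labels
    pts=[];nor=[];lab=[]
    a=np.radians(np.arange(0,360,2.));zs=np.arange(.08,.1201,.0007)
    for z in zs:
        r=.010-(max(0,z-.114)/.006)*.0025
        x=np.minimum(r*np.cos(a),.0063);y=r*np.sin(a)
        fl=r*np.cos(a)>.0063
        n=np.where(fl[:,None],np.array([[1,0]]),np.c_[np.cos(a),np.sin(a)])
        pts.append(np.c_[x,y,np.full_like(x,z)]);nor.append(np.c_[n,np.zeros(len(a)) if z<.114 else np.full(len(a),.38)])
    for r in np.arange(0,.0076,.0006):
        x=np.minimum(r*np.cos(a),.0063);pts.append(np.c_[x,r*np.sin(a),np.full_like(x,.12)]);nor.append(np.tile([0,0,1.],(len(a),1)))
    p=np.vstack(pts);n=np.vstack(nor);c,s=np.cos(phi),np.sin(phi);Q=np.array([[c,-s,0],[s,c,0],[0,0,1]])
    p=p@Q.T+[cx,cy,0];return p,n@Q.T
def render(n,phi,cx,cy,win,k=6):
    u0,u1,v0,v1=win;K,Rm,t=cal(n);p,nn=body(phi,cx,cy);c=-Rm.T@t
    f=((c-p)*nn).sum(1)>0;p=p[f];nn=nn[f];q=(p@Rm.T+t)@K.T;uv=q[:,:2]/q[:,2:]
    M=np.zeros(((v1-v0)*k,(u1-u0)*k),np.uint8)
    h=np.round(((uv-[u0,v0])+.5)*k-.5).astype(int)
    for x,y in h: cv2.circle(M,(int(x),int(y)),1,1,-1)
    M=cv2.morphologyEx(M,cv2.MORPH_CLOSE,np.ones((3,3)))
    cov=M.reshape(v1-v0,k,u1-u0,k).mean((1,3));return cov
E
python3 - <<'E'
from fit import *
T=np.load("/tmp/top0.npz");S=np.load("/tmp/scene0.npz")
g=S["im"].mean(-1)
# scene rows 193..199 : background white 209, fg by row interior; observed coverage width & centroid
win=(378,400,188,206)
rows=range(193,200)
def obs():
    o=[]
    for r in rows:
        v=g[r,378:400];bl=v[:5].max();
        fgL=g[r,386];fgR=g[r,389:391].mean()
        L=sum(np.clip((208-g[r,c])/(208-fgL),0,1) for c in range(383,388))
        Rr=sum(np.clip((208-g[r,c])/(208-fgR),0,1) for c in range(388,394))
        o.append((387.5-L,387.5+Rr))
    return np.array(o)
O=obs();print(O.round(2).tolist())
for ph in range(-180,180,15):
    c=render("scene",np.radians(ph),.57,.182,win)
    E=[]
    for r in rows:
        row=c[r-188];E.append((387.5-row[:10].sum(),387.5+row[10:].sum()))
    E=np.array(E);w=(E[:,1]-E[:,0]).mean();print(ph,"w",w.round(2),"obs",(O[:,1]-O[:,0]).mean().round(2),"mid diff",(O.mean(1)-E.mean(1)).mean().round(2))
E
```

```text
[[385.31, 392.51], [385.4, 392.0], [385.39, 391.77], [385.11, 391.65], [385.05, 391.33], [384.81, 391.25], [384.52, 390.96]]
-180 w 8.1 obs 6.55 mid diff 0.09
-165 w 8.1 obs 6.55 mid diff 0.09
-150 w 8.0 obs 6.55 mid diff 0.04
-135 w 7.67 obs 6.55 mid diff -0.13
-120 w 7.12 obs 6.55 mid diff -0.4
-105 w 6.95 obs 6.55 mid diff -0.49
-90 w 7.53 obs 6.55 mid diff -0.19
-75 w 7.92 obs 6.55 mid diff -0.0
-60 w 8.05 obs 6.55 mid diff 0.07
-45 w 8.1 obs 6.55 mid diff 0.09
-30 w 8.1 obs 6.55 mid diff 0.09
-15 w 8.1 obs 6.55 mid diff 0.09
0 w 8.1 obs 6.55 mid diff 0.09
15 w 8.09 obs 6.55 mid diff 0.09
30 w 7.99 obs 6.55 mid diff 0.14
45 w 7.66 obs 6.55 mid diff 0.31
60 w 7.1 obs 6.55 mid diff 0.59
75 w 6.93 obs 6.55 mid diff 0.67
90 w 7.51 obs 6.55 mid diff 0.38
105 w 7.92 obs 6.55 mid diff 0.17
120 w 8.08 obs 6.55 mid diff 0.09
135 w 8.1 obs 6.55 mid diff 0.09
150 w 8.1 obs 6.55 mid diff 0.09
165 w 8.1 obs 6.55 mid diff 0.09
```

Run:
```python
from fit import *
T=np.load("/tmp/top0.npz");S=np.load("/tmp/scene0.npz")
cs=np.array([(240,195),(470,232),(448,411),(195,372)])/5-.4+[320,150]
ct=np.array([(485,190),(252,98),(128,363),(372,467)])/5-.4+[190,150]
y=np.radians(-21.9);X=np.array([np.cos(y),np.sin(y)]);Y=np.array([-X[1],X[0]])
for n,c,o in(("scene",cs,[(-1,-1),(-1,1),(1,1),(1,-1)]),("top",ct,[(1,-1),(1,1),(-1,1),(-1,-1)])):
    pr=np.array([proj(n,[*(np.array([.57,.182])+a*.08*X+b*.07*Y),.06]) for a,b in o]);print(n,(c-pr).round(2).tolist(),(c-pr).mean(0).round(2))
# boss edge in scene
g=S["im"].mean(-1)
for r in range(204,214): print(r,g[r,376:400].astype(int))
ring=lambda n,z,r:np.array([proj(n,[.57+r*np.cos(a),.182+r*np.sin(a),z]) for a in np.linspace(0,2*np.pi,73)])
print([ (z,ring("scene",z,.017)[:,0].min().round(2),ring("scene",z,.017)[:,0].max().round(2),ring("scene",z,.017)[:,1].mean().round(2)) for z in(.06,.07,.08)])
# overlays
def up(im,u0,u1,v0,v1,k):return cv2.resize(im[v0:v1,u0:u1,::-1],None,fx=k,fy=k,interpolation=cv2.INTER_CUBIC)
A=[]
for ph in(69,-111):
    b=up(T["im"],235,265,190,220,13).copy()
    cov=render("top",np.radians(ph),.57,.182,(235,265,190,220),k=13)  # coarse
    u=cv2.resize(cov.astype(np.float32),None,fx=13,fy=13)
    cn,_=cv2.findContours((u>.5).astype(np.uint8),cv2.RETR_EXTERNAL,cv2.CHAIN_APPROX_NONE);cv2.drawContours(b,cn,-1,(0,0,255),1)
    q=ring("top",.08,.017);cv2.polylines(b,[(((q-[235,190])+.5)*13).astype(np.int32)],True,(255,0,0),1)
    A.append(b)
cv2.imwrite("pics/ov.png",np.hstack(A))
```

```text
scene [[1.32, 2.34], [-0.41, 2.09], [-0.56, -0.2], [2.22, 1.64]] [0.64 1.47]
top [[-1.75, 0.51], [0.41, 2.57], [1.8, 0.14], [0.91, -0.34]] [0.34 0.72]
204 [210 210 210 210 214 175 111 167 168 141  99  79  84  84 140 196 195 192
 198 209 209 209 210 208]
205 [210 210 210 212 191 121  77 111 148 170 159 146 142 168 192 201 186 171
 194 210 207 207 207 208]
206 [211 211 212 215 183  92  70  80  98 117 146 177 183 192 190 157 120 142
 195 211 208 207 208 208]
207 [212 212 213 217 180  79  74  80  84  90 105 121 125 129 127 111  92 152
 212 213 208 210 210 209]
208 [211 211 211 205 158  77  73  84  91  94  95  97  99 100 102 102 104 166
 216 213 211 210 209 209]
209 [209 210 211 212 196 141  74  80  92  96  97 100 101 102 102  98 103 165
 217 214 212 212 211 210]
210 [210 211 211 214 204 179 142  80  88  94  97  99 100  99  97  99 152 205
 214 214 214 214 212 211]
211 [210 211 212 214 213 199 179 159 128 108 106  95  95 100 115 161 206 213
 211 212 214 212 213 213]
212 [211 212 212 213 213 210 208 197 173 170 172 170 168 169 183 206 213 210
 208 209 211 212 213 213]
213 [212 213 213 213 212 213 212 209 207 211 213 211 209 209 211 213 211 211
 210 211 209 210 210 210]
[(0.06, np.float64(380.32), np.float64(392.65), np.float64(207.59)), (0.07, np.float64(380.7), np.float64(393.11), np.float64(204.88)), (0.08, np.float64(381.09), np.float64(393.58), np.float64(202.15))]
```

View pics/ov.png

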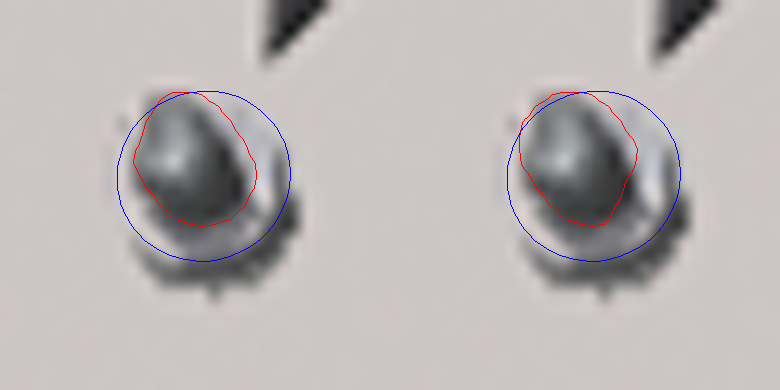

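Run:
```python
from fit import *
T=np.load("/tmp/top0.npz");S=np.load("/tmp/scene0.npz")
for n,D,off in(("top",T,(0,.7)),("top",T,(0.3,1.2)),("scene",S,(0,.7)),("scene",S,(0,1.2))):
    g=D["im"].mean(-1).astype(np.float32)
    def val(p):
        q=proj(n,p)+off;return cv2.getRectSubPix(g,(1,1),(float(q[0]),float(q[1])))[0,0]
    K,Rm,t=cal(n);c=-Rm.T@t;a0=np.degrees(np.arctan2(c[1]-.182,c[0]-.57))
    print(n,off,round(a0))
    for da in range(-75,76,15):
        a=np.radians(a0+da);d=np.array([np.cos(a),np.sin(a)])
        b=[val([.57+.017*d[0],.182+.017*d[1],z]) for z in(.066,.070,.074)]
        s=[val([.57+.0098*d[0],.182+.0098*d[1],z]) for z in(.088,.094,.100,.106,.112)]
        print(round(np.degrees(a)),"boss",np.round(b).astype(int),"shaft",np.round(s).astype(int))
```

```text
top (0, 0.7) -143
-218 boss [135 143 146] shaft [ 91  93 104 113 104]
-203 boss [113 119 123] shaft [84 79 81 83 90]
-188 boss [108  96  94] shaft [82 75 68 68 73]
-173 boss [110  97  92] shaft [83 73 65 64 66]
-158 boss [103  93  84] shaft [92 71 60 63 65]
-143 boss [108  97  87] shaft [85 68 61 60 63]
-128 boss [104  94  87] shaft [85 67 59 58 60]
-113 boss [110  85  76] shaft [90 60 58 61 59]
-98 boss [126 113 103] shaft [131 103  83  93  87]
-83 boss [179 179 180] shaft [148 139 143 137 123]
-68 boss [190 183 173] shaft [161 166 163 147 146]
top (0.3, 1.2) -143
-218 boss [125 125 136] shaft [ 97  94  95 106 117]
-203 boss [114 107 115] shaft [94 86 82 82 84]
-188 boss [152 129 106] shaft [95 83 77 70 68]
-173 boss [143 123 107] shaft [102  85  75  67  64]
-158 boss [133 113 101] shaft [111  96  74  60  63]
-143 boss [139 120 106] shaft [108  88  69  62  60]
-128 boss [144 115 101] shaft [109  88  69  59  58]
-113 boss [164 134 104] shaft [111  90  61  57  61]
-98 boss [155 136 121] shaft [158 132 103  80  91]
-83 boss [180 177 180] shaft [174 147 137 141 135]
-68 boss [193 191 18
[... 407 characters left out ...]
3  94 100]
24 boss [103  99 103] shaft [116 111 124 126 118]
39 boss [118 104 105] shaft [144 150 159 158 156]
54 boss [138 142 143] shaft [162 176 177 176 178]
scene (0, 1.2) -21
-96 boss [116 112 127] shaft [ 92 129 151 157 164]
-81 boss [92 78 84] shaft [ 76  91 119 134 135]
-66 boss [95 74 76] shaft [69 70 85 93 80]
-51 boss [85 83 86] shaft [72 76 75 75 78]
-36 boss [110  93  95] shaft [80 84 85 88 86]
-21 boss [110  98  98] shaft [84 90 92 93 92]
-6 boss [110 100 101] shaft [87 92 93 95 95]
9 boss [107  99 102] shaft [ 96  97  96  93 103]
24 boss [127  99 101] shaft [124 115 127 127 123]
39 boss [138 104 111] shaft [151 148 164 160 157]
54 boss [139 149 146] shaft [167 173 186 183 178]
```

The flat is close to az +69° or -111°. That gives the same jaw axis either way, so I'll grip there, turn, and then look to settle which it is. First I need a planner to compute the rows.

```bash
cat > plan.py <<'E'
from h import *
def plan(pos,yaw,n,frm=None,jaw=-1,quiet=False):
    """yaw = azimuth of tool y (deg)"""
    s=manip.state();p=np.array(s["tcp_pos"]);q=s["ee_rot"];r=R.from_quat([q[1],q[2],q[3],q[0]])
    if frm is not None: p,r=frm
    a=np.radians(yaw);y=np.array([np.cos(a),np.sin(a),0]);z=np.array([0,0,-1.]);x=np.cross(y,z)
    rt=R.from_matrix(np.c_[x,y,z]); w=(r.inv()*rt).as_rotvec()/n
    rows=[];P=p.copy();C=r
    for i in range(n):
        d=(np.array(pos)-P)/(n-i);sh=np.round(C.inv().apply(d)*100,2);ww=np.round(w,3)
        rows.append([*ww.tolist(),*sh.tolist(),jaw]);P=P+C.apply(sh/100);C=C*R.from_rotvec(ww)
    if not quiet:
        print("deg/row",np.degrees(np.linalg.norm(w)).round(2),"cm/row",(np.linalg.norm(np.array(pos)-p)/n*100).round(2))
        for i in range(0,n,5): print(str([rows[i:i+5]]).replace(" ",""))
    return P,C
def st():
    s=manip.state();q=s["ee_rot"];M=R.from_quat([q[1],q[2],q[3],q[0]]).as_matrix()
    print("t",round(s["clock"],2),"p",np.round(s["tcp_pos"],4),"yaw",round(np.degrees(np.arctan2(M[1,1],M[0,1])),2),"tilt",np.round(M[:2,2],4),"F",np.round(s["force"],1),"M",np.round(s["moment"],2),"w",round(s["width"],3),"j",np.round(s["joint_pos"],2))
E
python3 -c "
from plan import *
st();plan([.57,.182,.21],69,20)"
```

```text
t 0.5 p [ 0.265  -0.566   0.2313] yaw -64.91 tilt [0.     0.0001] F [0.2 0.2 1.1] M [ 0.01 -0.03  0.02] w 1.007 j [ 1.07  0.38  0.02  1.37 -0.01  1.39 -0.05]
deg/row 6.7 cm/row 4.04
[[[0.0,-0.0,-0.117,2.97,-2.74,0.11,-1],[0.0,-0.0,-0.117,3.27,-2.38,0.11,-1],[0.0,-0.0,-0.117,3.52,-1.98,0.11,-1],[0.0,-0.0,-0.117,3.73,-1.55,0.11,-1],[0.0,-0.0,-0.117,3.88,-1.11,0.11,-1]]]
[[[0.0,-0.0,-0.117,3.99,-0.65,0.11,-1],[0.0,-0.0,-0.117,4.03,-0.18,0.11,-1],[0.0,-0.0,-0.117,4.03,0.3,0.11,-1],[0.0,-0.0,-0.117,3.97,0.76,0.1,-1],[0.0,-0.0,-0.117,3.85,1.22,0.11,-1]]]
[[[0.0,-0.0,-0.117,3.68,1.66,0.1,-1],[0.0,-0.0,-0.117,3.46,2.08,0.11,-1],[0.0,-0.0,-0.117,3.19,2.47,0.1,-1],[0.0,-0.0,-0.117,2.88,2.83,0.11,-1],[0.0,-0.0,-0.117,2.53,3.14,0.1,-1]]]
[[[0.0,-0.0,-0.117,2.15,3.42,0.11,-1],[0.0,-0.0,-0.117,1.74,3.65,0.1,-1],[0.0,-0.0,-0.117,1.3,3.82,0.11,-1],[0.0,-0.0,-0.117,0.84,3.95,0.1,-1],[0.0,-0.0,-0.117,0.38,4.03,0.11,-1]]]
```

{"fn": "step_arm", "kwargs": {"motion": [[[0,0,-0.117,2.97,-2.74,0.11,-1],[0,0,-0.117,3.27,-2.38,0.11,-1],[0,0,-0.117,3.52,-1.98,0.11,-1],[0,0,-0.117,3.73,-1.55,0.11,-1],[0,0,-0.117,3.88,-1.11,0.11,-1]]]}}

```text
clock: 1.0
tcp_pos: [0.3417, -0.3774, 0.226]
ee_rot: [0.0, 0.871, 0.492, 0.0]
force: [1.3, 0.7, -0.1]
width: 1.002
```

{"fn": "step_arm", "kwargs": {"motion": [[[0,0,-0.117,3.99,-0.65,0.11,-1],[0,0,-0.117,4.03,-0.18,0.11,-1],[0,0,-0.117,4.03,0.3,0.11,-1],[0,0,-0.117,3.97,0.76,0.1,-1],[0,0,-0.117,3.85,1.22,0.11,-1]]]}}

```text
clock: 1.5
tcp_pos: [0.4178, -0.1904, 0.2207]
ee_rot: [0.0, 0.692, 0.722, 0.0]
force: [0.4, -0.3, 0.0]
width: 1.005
```

```bash
python3 -c "
from plan import *
st();plan([.57,.182,.21],69,10)"
```

```text
t 1.5 p [ 0.4178 -0.1904  0.2207] yaw 2.39 tilt [ 0.0007 -0.0006] F [ 0.4 -0.3  0. ] M [-0.04 -0.01  0.03] w 1.005 j [ 0.73  0.05 -0.38  1.8   0.02  1.29  0.38]
deg/row 6.66 cm/row 4.02
[[[0.0,0.0,-0.116,3.66,1.68,0.11,-1],[0.0,0.0,-0.116,3.44,2.09,0.11,-1],[0.0,0.0,-0.116,3.17,2.47,0.11,-1],[0.0,0.0,-0.116,2.87,2.82,0.1,-1],[0.0,0.0,-0.116,2.52,3.13,0.11,-1]]]
[[[0.0,0.0,-0.116,2.14,3.41,0.1,-1],[0.0,0.0,-0.116,1.73,3.63,0.11,-1],[0.0,0.0,-0.116,1.3,3.81,0.1,-1],[0.0,0.0,-0.116,0.85,3.93,0.11,-1],[0.0,0.0,-0.116,0.4,4.0,0.1,-1]]]
```

{"fn": "step_arm", "kwargs": {"motion": [[[0,0,-0.116,3.66,1.68,0.11,-1],[0,0,-0.116,3.44,2.09,0.11,-1],[0,0,-0.116,3.17,2.47,0.11,-1],[0,0,-0.116,2.87,2.82,0.1,-1],[0,0,-0.116,2.52,3.13,0.11,-1]]]}}

```text
clock: 2.0
tcp_pos: [0.4948, -0.0046, 0.2154]
ee_rot: [0.0, 0.457, 0.889, 0.0]
force: [0.4, 0.6, 0.5]
width: 1.001
```

{"fn": "step_arm", "kwargs": {"motion": [[[0,0,-0.116,2.14,3.41,0.1,-1],[0,0,-0.116,1.73,3.63,0.11,-1],[0,0,-0.116,1.3,3.81,0.1,-1],[0,0,-0.116,0.85,3.93,0.11,-1],[0,0,-0.116,0.4,4.0,0.1,-1]]]}}

```text
clock: 2.5
tcp_pos: [0.572, 0.181, 0.2099]
ee_rot: [0.0, 0.184, 0.983, 0.0]
force: [1.1, 0.2, 0.5]
width: 0.999
```

Run:
```python
from plan import *
st()
im,d=manip.snapshot("scene");it,dt=manip.snapshot("top")
np.savez("/tmp/s1.npz",im=im,d=d);np.savez("/tmp/t1.npz",im=it,d=dt)
a=cv2.resize(im[130:250,330:450],(600,600),interpolation=cv2.INTER_CUBIC)[:,:400] 
cv2.imwrite("pics/a1.png",cv2.resize(np.hstack([cv2.resize(im[130:250,330:450],(400,400)),cv2.resize(it[140:260,190:310],(400,400))]),None,fx=1,fy=1)[...,::-1])
for n in("scene","top"): print(n,proj(n,manip.state()["tcp_pos"]))
st()
```

```text
t 2.5 p [0.572  0.181  0.2099] yaw 68.81 tilt [ 0.0005 -0.0001] F [1.1 0.2 0.5] M [ 0.02 -0.06 -0.02] w 0.999 j [ 0.18  0.43 -0.74  1.45  0.29  1.37  0.63]
scene [395.06018761 163.29868384]
top [241.20703647 192.51626609]
t 2.6 p [0.5708 0.1862 0.2092] yaw 69.22 tilt [-0.0013  0.0042] F [-0.5  0.5  0.1] M [ 0.07  0.05 -0.  ] w 0.999 j [ 0.18  0.44 -0.74  1.45  0.29  1.37  0.63]
```

View pics/a1.png

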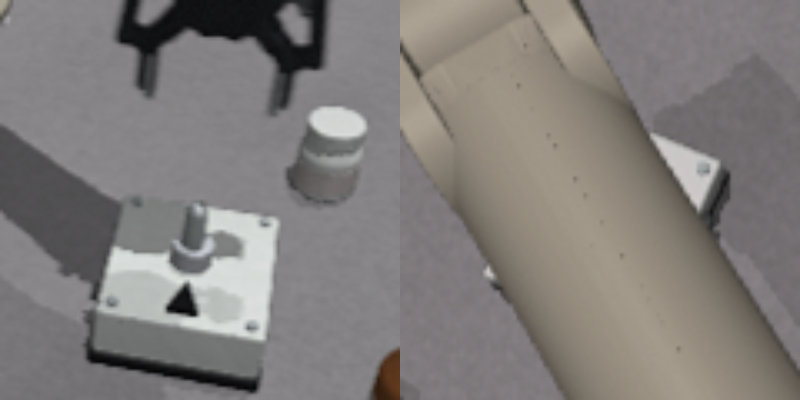

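```bash
python3 -c "
from plan import *
st();plan([.571,.183,.086],69,5)"
```

```text
t 2.6 p [0.5708 0.1862 0.2092] yaw 69.22 tilt [-0.0013  0.0042] F [-0.5  0.5  0.1] M [ 0.07  0.05 -0.  ] w 0.999 j [ 0.18  0.44 -0.74  1.45  0.29  1.37  0.63]
deg/row 0.07 cm/row 2.46
[[[0.001,-0.001,0.001,-0.03,-0.07,2.46,-1],[0.001,-0.001,0.001,-0.03,-0.06,2.46,-1],[0.001,-0.001,0.001,-0.03,-0.06,2.47,-1],[0.001,-0.001,0.001,-0.03,-0.06,2.46,-1],[0.001,-0.001,0.001,-0.02,-0.06,2.47,-1]]]
```

{"fn": "step_arm", "kwargs": {"motion": [[[0,0,0,-0.05,0.12,2.0,-1],[0,0,0,0,0,3.5,-1],[0,0,0,0,0,3.5,-1],[0,0,0,0,0,2.4,-1],[0,0,0,0,0,1.0,-1]]]}}

```text
clock: 3.1
tcp_pos: [0.5709, 0.1793, 0.0832]
ee_rot: [-0.002, 0.186, 0.982, -0.001]
force: [-0.5, -0.5, -0.1]
width: 0.994
```

{"fn": "step_arm", "kwargs": {"motion": [[[0,0,0,0,0,0,-1],[0,0,0,0,0,0,-1],[0,0,0,0,0,0,0],[0,0,0,0,0,0,0],[0,0,0,0,0,0,0.4]]], "force": 20}}

```text
clock: 3.6
tcp_pos: [0.5727, 0.1808, 0.0868]
ee_rot: [0.001, 0.186, 0.983, 0.0]
force: [-0.8, 0.6, -0.6]
width: 0.512
```

Run:
```python
from plan import *
st()
im,d=manip.snapshot("scene")
cv2.imwrite("pics/a2.png",cv2.resize(im[140:230,340:450],None,fx=7,fy=6.5,interpolation=cv2.INTER_CUBIC)[...,::-1])
st()
```

```text
t 3.6 p [0.5727 0.1808 0.0868] yaw 68.58 tilt [0.0014 0.0003] F [-0.8  0.6 -0.6] M [ 0.01  0.01 -0.01] w 0.512 j [ 0.16  0.54 -0.7   1.6   0.37  1.14  0.57]
t 3.65 p [0.5726 0.1808 0.0865] yaw 68.58 tilt [0.0011 0.0002] F [-0.1 -0.5  0.4] M [-0.02 -0.    0.02] w 0.422 j [ 0.16  0.54 -0.7   1.6   0.37  1.14  0.57]
```

View pics/a2.png

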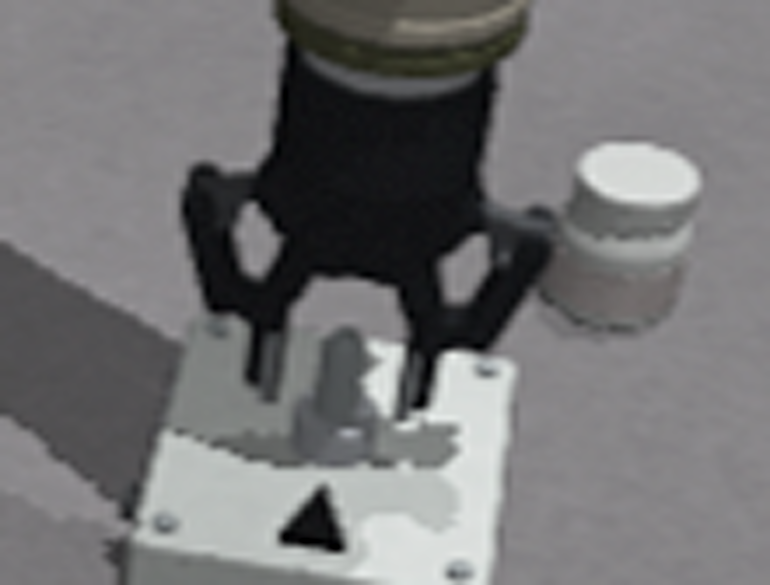

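{"fn": "step_arm", "kwargs": {"motion": [[[0,0,0,0,0,0,0.55],[0,0,0,0,0,0,0.7],[0,0,0,0,0,0,0.8],[0,0,0,0,0,0,0.9],[0,0,0,0,0,0,1]]], "force": 20}}

```text
clock: 4.15
tcp_pos: [0.5724, 0.1809, 0.0862]
ee_rot: [0.0, 0.186, 0.983, 0.0]
force: [0.6, 0.2, 3.4]
width: 0.198
```

{"fn": "step_arm", "kwargs": {"motion": [[[0,0,0,0,0,0,1],[0,0,0,0,0,0,1],[0,0,0,0,0,0,1],[0,0,0,0,0,0,1],[0,0,0,0,0,0,1]]], "force": 20}}

```text
clock: 4.65
tcp_pos: [0.5724, 0.1809, 0.0862]
ee_rot: [0.0, 0.186, 0.983, 0.0]
force: [0.7, 0.8, 5.5]
width: 0.192
```

```bash
python3 -c "
from plan import *
st()"
```

```text
t 4.65 p [0.5724 0.1809 0.0862] yaw 68.59 tilt [0.0006 0.0003] F [0.7 0.8 5.5] M [ 0.07  0.07 -0.01] w 0.192 j [ 0.16  0.54 -0.7   1.6   0.37  1.14  0.57]
```

The opening is 16.3 mm, so the pads are seated on the flat and the round back. TCP centring favours the flat at +69°, so I'll turn -90.5° to jaw azimuth -21.9°.

```bash
python3 -c "
from plan import *
plan([.5698,.1837,.0862],-21.9,15,jaw=1)"
```

```text
deg/row 6.03 cm/row 0.03
[[[0.0,-0.0,0.105,0.02,0.01,-0.0,1],[0.0,-0.0,0.105,0.02,0.01,-0.0,1],[0.0,-0.0,0.105,0.03,0.01,-0.0,1],[0.0,-0.0,0.105,0.03,0.0,-0.0,1],[0.0,-0.0,0.105,0.03,0.0,-0.0,1]]]
[[[0.0,-0.0,0.105,0.02,-0.0,-0.0,1],[0.0,-0.0,0.105,0.02,-0.0,-0.0,1],[0.0,-0.0,0.105,0.02,-0.01,-0.0,1],[0.0,-0.0,0.105,0.02,-0.01,-0.0,1],[0.0,-0.0,0.105,0.02,-0.01,-0.0,1]]]
[[[0.0,-0.0,0.105,0.02,-0.02,-0.0,1],[0.0,-0.0,0.105,0.02,-0.02,-0.0,1],[0.0,-0.0,0.105,0.02,-0.02,-0.0,1],[0.0,-0.0,0.105,0.02,-0.02,-0.0,1],[0.0,-0.0,0.105,0.02,-0.03,-0.0,1]]]
```

{"fn": "step_arm", "kwargs": {"motion": [[[0,0,0.105,0.02,0.01,0,1],[0,0,0.105,0.02,0.01,0,1],[0,0,0.105,0.03,0.01,0,1],[0,0,0.105,0.03,0,0,1],[0,0,0.105,0.03,0,0,1]]]}}

```text
clock: 5.15
tcp_pos: [0.5703, 0.1791, 0.086]
ee_rot: [-0.0, 0.437, 0.899, -0.002]
force: [-9.7, -9.3, 14.4]
width: 0.198
```

{"fn": "step_arm", "kwargs": {"motion": [[[0,0,0.105,0.02,0,0,1],[0,0,0.105,0.02,0,0,1],[0,0,0.105,0.02,-0.01,0,1],[0,0,0.105,0.02,-0.01,0,1],[0,0,0.105,0.02,-0.01,0,1]]]}}

```text
clock: 5.65
tcp_pos: [0.5675, 0.1787, 0.086]
ee_rot: [-0.0, 0.656, 0.755, -0.005]
force: [-20.4, -14.3, 23.6]
width: 0.192
```

{"fn": "step_arm", "kwargs": {"motion": [[[0,0,0.105,0.02,-0.02,0,1],[0,0,0.105,0.02,-0.02,0,1],[0,0,0.105,0.02,-0.02,0,1],[0,0,0.105,0.02,-0.02,0,1],[0,0,0.105,0.02,-0.03,0,1]]]}}

```text
clock: 6.15
tcp_pos: [0.5651, 0.1817, 0.0856]
ee_rot: [-0.001, 0.829, 0.56, -0.005]
force: [-20.8, -8.2, 21.3]
width: 0.181
```

Run:
```python
from plan import *
st()
im,d=manip.snapshot("scene")
cv2.imwrite("pics/a3.png",cv2.resize(im[140:230,340:450],None,fx=7,fy=6.5,interpolation=cv2.INTER_CUBIC)[...,::-1])
st()
```

```text
t 6.15 p [0.5651 0.1817 0.0856] yaw -21.9 tilt [-0.0088 -0.0044] F [-20.8  -8.2  21.3] M [-1.75  4.46  0.08] w 0.181 j [-0.07  0.46 -0.39  1.62  0.19  1.1  -0.89]
t 6.2 p [0.5651 0.1817 0.0856] yaw -22.28 tilt [-0.0087 -0.0044] F [-20.7  -6.7  20. ] M [-1.47  4.41 -0.01] w 0.184 j [-0.07  0.46 -0.39  1.62  0.19  1.1  -0.9 ]
```

View pics/a3.png

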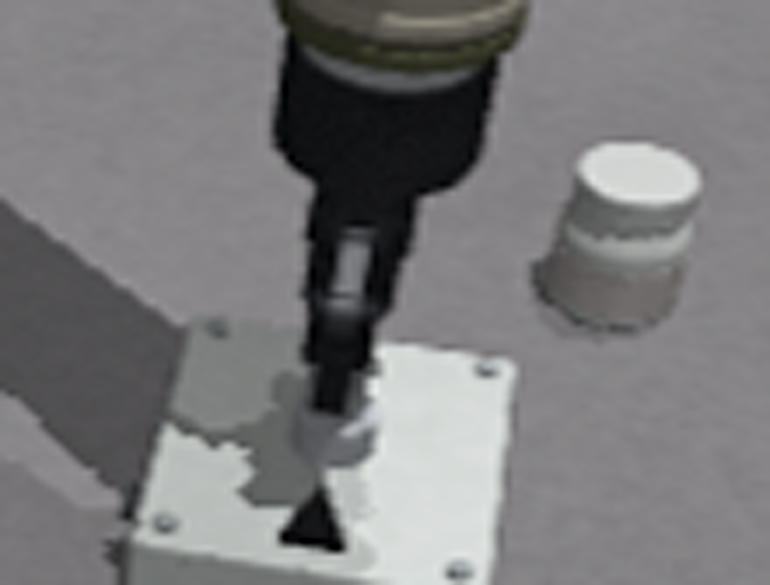

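The grip centre measured on both jaw axes puts the shaft axis at about (0.567, 0.181), which agrees with vision only if the flat faces the pointer. I'll relieve the side load by shifting along -y of the tool.

{"fn": "step_arm", "kwargs": {"motion": [[[0,0,0,0,-0.15,0,1],[0,0,0,0,-0.15,0,1],[0,0,0,0,-0.15,0,1],[0,0,0,0,0,0,1],[0,0,0,0,0,0,1]]]}}

```text
clock: 6.7
tcp_pos: [0.565, 0.1818, 0.0856]
ee_rot: [0.001, 0.828, 0.561, -0.002]
force: [-3.7, -8.5, 8.7]
width: 0.184
```

```bash
python3 -c "
from plan import *
st()"
```

```text
t 6.7 p [0.565  0.1818 0.0856] yaw -21.82 tilt [-0.0018 -0.0042] F [-3.7 -8.5  8.7] M [-1.7   0.91 -0.06] w 0.184 j [-0.07  0.46 -0.39  1.63  0.19  1.09 -0.89]
```

{"fn": "step_arm", "kwargs": {"motion": [[[0,0,0,-0.2,0,0,1],[0,0,0,0,0,0,0.4],[0,0,0,0,0,0,0.4],[0,0,0,0,0,0,0.4],[0,0,0,0,0,0,1]]]}}

```text
clock: 7.2
tcp_pos: [0.5657, 0.1832, 0.0858]
ee_rot: [0.001, 0.827, 0.562, 0.001]
force: [-4.6, 4.9, -2.2]
width: 0.186
```

```bash
python3 -c "
from plan import *
st()"
```

```text
t 7.2 p [0.5657 0.1832 0.0858] yaw -21.66 tilt [0.0022 0.0001] F [-4.6  4.9 -2.2] M [ 1.33  1.29 -0.05] w 0.186 j [-0.07  0.46 -0.39  1.63  0.19  1.09 -0.89]
```

{"fn": "step_arm", "kwargs": {"motion": [[[0,0,0,0,0,0,1],[0,0,0,0,0,0,1],[0,0,0,0,0,0,1],[0,0,0,0,0,0,1],[0,0,0,0,0,0,1]]], "force": 40}}

```text
clock: 7.7
tcp_pos: [0.5656, 0.1832, 0.0859]
ee_rot: [0.0, 0.827, 0.561, 0.001]
force: [5.9, -0.4, -3.1]
width: 0.178
```

```bash
python3 -c "
from plan import *
st()"
```

```text
t 7.7 p [0.5656 0.1832 0.0859] yaw -21.68 tilt [0.0017 0.0004] F [ 5.9 -0.4 -3.1] M [ 0.03 -0.86 -0.04] w 0.178 j [-0.07  0.46 -0.39  1.63  0.19  1.09 -0.89]
```

{"fn": "step_arm", "kwargs": {"motion": [[[0,0,0,0,0,0,-1],[0,0,0,0,0,0,-1],[0,0,0,0,0,0,-1],[0,0,0,0,0,-1.0,-1],[0,0,0,0,0,-3.0,-1]]]}}

```text
clock: 8.2
tcp_pos: [0.5626, 0.1827, 0.1239]
ee_rot: [-0.001, 0.827, 0.562, -0.003]
force: [0.2, -0.6, 0.2]
width: 0.997
```

```bash
python3 -c "
from plan import *
st()
r=plan([.667,-.136,.15],46,16)"
```

```text
t 8.2 p [0.5626 0.1827 0.1239] yaw -21.64 tilt [-0.0056 -0.0016] F [ 0.2 -0.6  0.2] M [-0.02 -0.01  0.02] w 0.997 j [-0.06  0.42 -0.4   1.59  0.17  1.17 -0.87]
deg/row 4.23 cm/row 2.1
[[[-0.0,0.0,-0.074,-1.61,1.34,-0.16,-1],[-0.0,0.0,-0.074,-1.71,1.22,-0.16,-1],[-0.0,0.0,-0.074,-1.79,1.09,-0.16,-1],[-0.0,0.0,-0.074,-1.87,0.95,-0.16,-1],[-0.0,0.0,-0.074,-1.93,0.81,-0.16,-1]]]
[[[-0.0,0.0,-0.074,-1.99,0.67,-0.17,-1],[-0.0,0.0,-0.074,-2.03,0.52,-0.16,-1],[-0.0,0.0,-0.074,-2.06,0.37,-0.17,-1],[-0.0,0.0,-0.074,-2.08,0.21,-0.16,-1],[-0.0,0.0,-0.074,-2.1,0.06,-0.17,-1]]]
[[[-0.0,0.0,-0.074,-2.09,-0.1,-0.16,-1],[-0.0,0.0,-0.074,-2.08,-0.25,-0.17,-1],[-0.0,0.0,-0.074,-2.06,-0.41,-0.16,-1],[-0.0,0.0,-0.074,-2.02,-0.55,-0.17,-1],[-0.0,0.0,-0.074,-1.97,-0.71,-0.16,-1]]]
[[[-0.0,0.0,-0.074,-1.92,-0.84,-0.17,-1]]]
```

{"fn": "step_arm", "kwargs": {"motion": [[[0,0,0,0,0,-2.0,-1],[0,0,-0.074,-1.61,1.34,-1.0,-1],[0,0,-0.074,-1.71,1.22,-0.1,-1],[0,0,-0.074,-1.79,1.09,-0.1,-1],[0,0,-0.074,-1.87,0.95,-0.1,-1]]]}}

```text
clock: 8.7
tcp_pos: [0.591, 0.103, 0.16]
ee_rot: [0.0, 0.734, 0.679, 0.0]
force: [-0.4, 0.9, -0.3]
width: 1.001
```

{"fn": "step_arm", "kwargs": {"motion": [[[0,0,-0.074,-1.93,0.81,0,-1],[0,0,-0.074,-1.99,0.67,0,-1],[0,0,-0.074,-2.03,0.52,0,-1],[0,0,-0.074,-2.06,0.37,0,-1],[0,0,-0.074,-2.08,0.21,0,-1]]]}}

```text
clock: 9.2
tcp_pos: [0.6235, 0.0034, 0.1598]
ee_rot: [0.0, 0.597, 0.802, 0.0]
force: [0.3, 0.1, -0.4]
width: 1.002
```

Run:
```python
from plan import *
im,d=manip.snapshot("scene");it,dt=manip.snapshot("top")
np.savez("/tmp/s4.npz",im=im,d=d);np.savez("/tmp/t4.npz",im=it,d=dt)
a=cv2.resize(im[180:225,365:410],(400,400),interpolation=cv2.INTER_CUBIC);b=cv2.resize(it[180:225,228:273],(400,400),interpolation=cv2.INTER_CUBIC)
cv2.imwrite("pics/a4.png",np.hstack([a,b])[...,::-1])
g=im.mean(-1).astype(int)
for r in range(191,206): print(r,g[r,380:397])
st();r=plan([.667,-.136,.15],46.3,10)
```

```text
191 [209 205 202 201 201 210 189 146 150 154 163 162 140 133 135 135 134]
192 [211 212 213 213 216 193 133 126 134 127 147 183 155 151 170 153 139]
193 [212 213 213 213 215 181 101 115 116 114 129 160 152 169 211 206 204]
194 [213 214 214 214 219 179  80  96  98 101 107 116 121 168 217 213 214]
195 [213 213 213 215 219 182  78  87  84  84  87  85 113 178 216 211 212]
196 [213 213 214 215 206 154  79  88  85  86  87  84 134 196 217 213 213]
197 [215 216 216 216 203 149  86  87  85  88  87  85 132 196 217 213 213]
198 [216 216 217 217 192 126  92  85  85  88  87  83 152 216 215 214 213]
199 [216 217 218 219 182  97  88  87  85  89  87  96 168 222 215 214 214]
200 [215 216 204 168 126  84  88  86  86  89  88  96 170 223 216 215 215]
201 [214 214 181 120 101  78  88  86  86  88  85 107 171 215 218 216 216]
202 [216 207 190 161  84  80  87  85  86  87  86 126 183 207 215 217 218]
203 [219 187 150 178 135  78  82  81  82  83  82 123 183 204 210 217 217]
204 [221 180 116 172 171 160 159 150 138 116 101 161 199 199 206 216 216]
205 [197 124  79 116 167 193 184 187 168 177 193 202 193 178 201 216 214]
t 9.3 p [ 6.240e-01 -3.000e-04  1.593e-01] yaw 16.31 tilt [ 0.0005 -0.0018] F [ 0.5 -0.9  1.1] M [-0.04 -0.03  0.05] w 0.999 j [ 0.27  0.46 -0.44  1.46  0.2   1.26  0.09]
deg/row 3.0 cm/row 1.43
[[[-0.0,0.0,-0.052,-1.42,0.03,0.1,-1],[-0.0,0.0,-0.052,-1.42,-0.04,0.1,-1],[-0.0,0.0,-0.052,-1.42,-0.12,0.09,-1],[-0.0,0.0,-0.052,-1.41,-0.19,0.1,-1],[-0.0,0.0,-0.052,-1.4,-0.26,0.09,-1]]]
[[[-0.0,0.0,-0.052,-1.38,-0.33,0.1,-1],[-0.0,0.0,-0.052,-1.37,-0.41,0.09,-1],[-0.0,0.0,-0.052,-1.34,-0.48,0.1,-1],[-0.0,0.0,-0.052,-1.32,-0.55,0.09,-1],[-0.0,0.0,-0.052,-1.28,-0.61,0.1,-1]]]
```

View pics/a4.png

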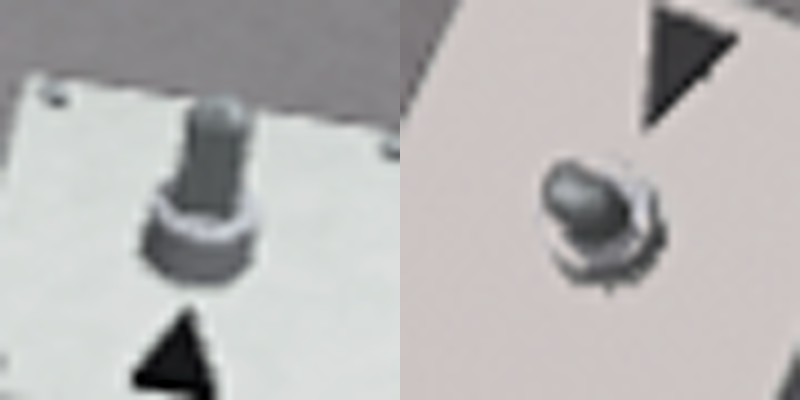

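The picture shows the shaft's camera-side face evenly shaded (85–88 across columns 386–391, rows 195–203), where it had a gradient before. So the flat now faces the pointer. Now for the collar.

{"fn": "step_arm", "kwargs": {"motion": [[[0,0,-0.052,-1.42,0.03,0.1,-1],[0,0,-0.052,-1.42,-0.04,0.1,-1],[0,0,-0.052,-1.42,-0.12,0.1,-1],[0,0,-0.052,-1.41,-0.19,0.1,-1],[0,0,-0.052,-1.4,-0.26,0.1,-1]]]}}

```text
clock: 9.8
tcp_pos: [0.6451, -0.0629, 0.1545]
ee_rot: [0.0, 0.489, 0.873, 0.0]
force: [-0.2, -0.3, -0.3]
width: 0.998
```

{"fn": "step_arm", "kwargs": {"motion": [[[0,0,-0.052,-1.38,-0.33,0.1,-1],[0,0,-0.052,-1.37,-0.41,0.1,-1],[0,0,-0.052,-1.34,-0.48,0.1,-1],[0,0,-0.052,-1.32,-0.55,0.1,-1],[0,0,-0.052,-1.28,-0.61,0.1,-1]]]}}

```text
clock: 10.3
tcp_pos: [0.6669, -0.1307, 0.1495]
ee_rot: [0.0, 0.371, 0.928, 0.0]
force: [0.5, -0.0, -0.1]
width: 1.003
```

{"fn": "step_arm", "kwargs": {"motion": [[[0,0,0,0,0,2.0,-1],[0,0,0,0,0,2.0,-1],[0,0,0,0,0,1.0,-1],[0,0,0,0,0,0,-1],[0,0,0,0,0,0,-1]]]}}

```text
clock: 10.8
tcp_pos: [0.6671, -0.1308, 0.0997]
ee_rot: [0.0, 0.372, 0.928, 0.0]
force: [0.9, 0.2, 0.4]
width: 1.003
```

Run:
```python
from plan import *
im,d=manip.snapshot("scene");it,dt=manip.snapshot("top")
a=cv2.resize(im[215:285,235:305],(400,400),interpolation=cv2.INTER_CUBIC);b=cv2.resize(it[140:210,335:405],(400,400),interpolation=cv2.INTER_CUBIC)
cv2.imwrite("pics/a5.png",np.hstack([a,b])[...,::-1])
st();r=plan([.667,-.136,.10],46.3,5)
```

```text
t 10.9 p [ 0.6675 -0.1311  0.1004] yaw 46.3 tilt [ 0.0021 -0.0001] F [-0.4  0.1  1.1] M [-0.01 -0.03 -0.01] w 1.002 j [ 0.46  0.63 -0.48  1.35  0.29  1.22  0.77]
deg/row 0.02 cm/row 0.1
[[[0.0,0.0,0.0,-0.06,-0.08,0.01,-1],[0.0,0.0,0.0,-0.06,-0.08,0.01,-1],[0.0,0.0,0.0,-0.06,-0.08,0.01,-1],[0.0,0.0,0.0,-0.06,-0.07,0.0,-1],[0.0,0.0,0.0,-0.06,-0.08,0.01,-1]]]
```

View pics/a5.png

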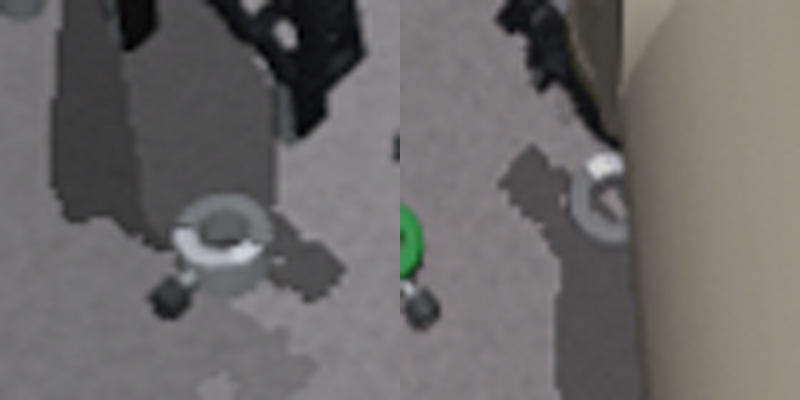

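{"fn": "step_arm", "kwargs": {"motion": [[[0,0,0,-0.3,-0.39,2.0,-1],[0,0,0,0,0,3.0,-1],[0,0,0,0,0,2.5,-1],[0,0,0,0,0,1.5,-1],[0,0,0,0,0,0.7,-1]]]}}

```text
clock: 11.4
tcp_pos: [0.6658, -0.1362, 0.0009]
ee_rot: [-0.001, 0.372, 0.928, -0.0]
force: [0.3, 0.3, 0.8]
width: 1.005
```

{"fn": "step_arm", "kwargs": {"motion": [[[0,0,0,0,0,0,-1],[0,0,0,0,0,0,-0.6],[0,0,0,0,0,0,-0.3],[0,0,0,0,0,0,-0.2],[0,0,0,0,0,0,-0.2]]], "force": 20}}

```text
clock: 11.9
tcp_pos: [0.6666, -0.1364, 0.0025]
ee_rot: [0.001, 0.372, 0.928, 0.0]
force: [-0.7, -0.3, -0.3]
width: 0.597
```

Run:
```python
from plan import *
st()
im,d=manip.snapshot("scene")
cv2.imwrite("pics/a6.png",cv2.resize(im[205:285,230:310],(600,600),interpolation=cv2.INTER_CUBIC)[...,::-1])
st()
```

```text
t 11.9 p [ 0.6666 -0.1364  0.0025] yaw 46.3 tilt [ 0.001  -0.0002] F [-0.7 -0.3 -0.3] M [ 0.03  0.02 -0.02] w 0.597 j [ 0.45  0.73 -0.45  1.43  0.34  1.06  0.75]
t 11.95 p [ 0.6665 -0.1364  0.0023] yaw 46.29 tilt [ 0.0008 -0.0001] F [-0.4 -0.3 -0.8] M [ 0.05 -0.03  0.01] w 0.597 j [ 0.45  0.73 -0.45  1.43  0.34  1.06  0.75]
```

View pics/a6.png

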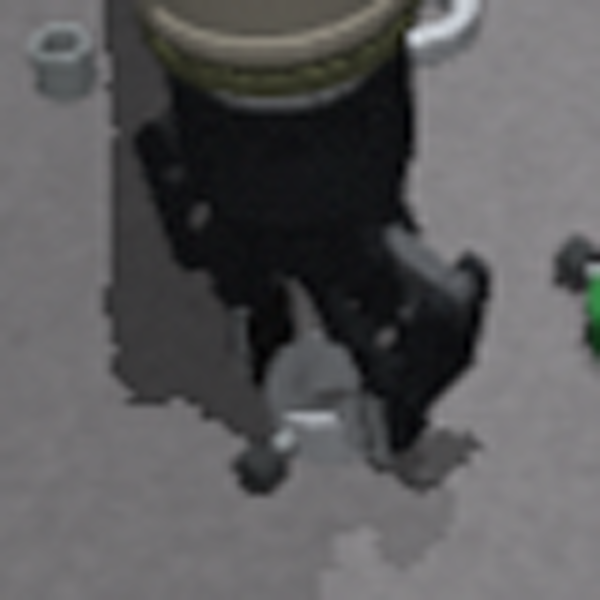

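{"fn": "step_arm", "kwargs": {"motion": [[[0,0,0,0,0,0,-0.1],[0,0,0,0,0,0,0],[0,0,0,0,0,0,0.2],[0,0,0,0,0,0,0.5],[0,0,0,0,0,0,0.5]]], "force": 20}}

```text
clock: 12.45
tcp_pos: [0.6663, -0.1363, 0.0022]
ee_rot: [0.0, 0.372, 0.928, 0.0]
force: [-1.7, -0.1, 4.3]
width: 0.514
```

{"fn": "step_arm", "kwargs": {"motion": [[[0,0,0,0,0,0,0.5],[0,0,0,0,0,0,0.7],[0,0,0,0,0,0,0.9],[0,0,0,0,0,0,1],[0,0,0,0,0,0,1]]], "force": 40}}

```text
clock: 12.95
tcp_pos: [0.6664, -0.1364, 0.0024]
ee_rot: [0.0, 0.372, 0.928, 0.0]
force: [-2.3, -0.9, 6.6]
width: 0.504
```

Run:
```python
from plan import *
st()
```

```text
t 12.95 p [ 0.6664 -0.1364  0.0024] yaw 46.29 tilt [ 0.0005 -0.0001] F [-2.3 -0.9  6.6] M [ 0.02  0.49 -0.  ] w 0.504 j [ 0.45  0.73 -0.45  1.43  0.34  1.06  0.75]
```

{"fn": "step_arm", "kwargs": {"motion": [[[0,0,0,0,0,-1,1],[0,0,0,0,0,-3,1],[0,0,0,0,0,-4,1],[0,0,0,0,0,-4.5,1],[0,0,0,0,0,-4.5,1]]]}}

```text
clock: 13.45
tcp_pos: [0.6657, -0.1362, 0.1734]
ee_rot: [-0.0, 0.372, 0.928, 0.0]
force: [1.4, -0.6, -0.1]
width: 0.497
```

Run:
```python
from plan import *
im,d=manip.snapshot("scene")
cv2.imwrite("pics/a7.png",cv2.resize(im[150:270,230:350],(600,600),interpolation=cv2.INTER_CUBIC)[...,::-1])
st();plan([.5678,.1805,.18],68.15,15,jaw=1)
```

```text
t 13.5 p [ 0.6692 -0.1363  0.1832] yaw 46.29 tilt [ 0.0114 -0.0015] F [ 1.4 -0.   6.9] M [-0.01 -0.17 -0.02] w 0.497 j [ 0.46  0.57 -0.49  1.25  0.26  1.37  0.8 ]
deg/row 1.46 cm/row 2.22
[[[0.0,0.001,-0.025,1.95,1.06,0.01,1],[0.0,0.001,-0.025,1.92,1.11,0.01,1],[0.0,0.001,-0.025,1.89,1.16,0.01,1],[0.0,0.001,-0.025,1.86,1.2,0.02,1],[0.0,0.001,-0.025,1.83,1.25,0.02,1]]]
[[[0.0,0.001,-0.025,1.8,1.29,0.02,1],[0.0,0.001,-0.025,1.77,1.34,0.02,1],[0.0,0.001,-0.025,1.73,1.38,0.02,1],[0.0,0.001,-0.025,1.7,1.43,0.03,1],[0.0,0.001,-0.025,1.66,1.47,0.03,1]]]
[[[0.0,0.001,-0.025,1.63,1.51,0.03,1],[0.0,0.001,-0.025,1.59,1.55,0.03,1],[0.0,0.001,-0.025,1.55,1.58,0.03,1],[0.0,0.001,-0.025,1.51,1.62,0.03,1],[0.0,0.001,-0.025,1.47,1.67,0.04,1]]]
```

View pics/a7.png

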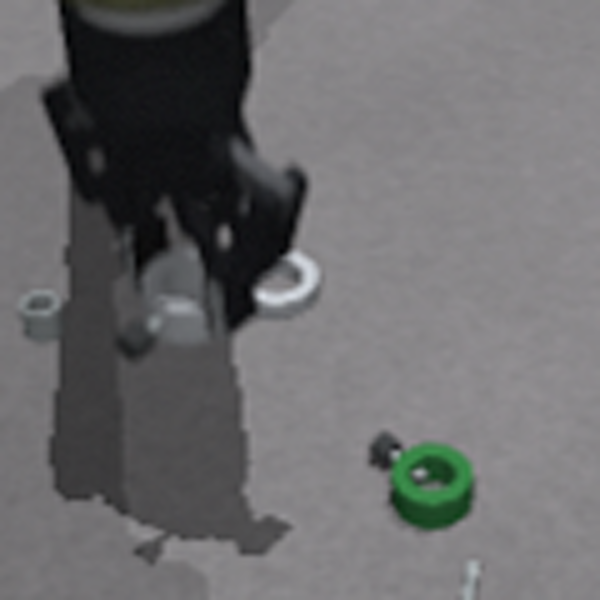

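The picture shows the collar lifted level in the fingers, with its screw at about crop (140,335). Now I'll carry it to the shaft.

{"fn": "step_arm", "kwargs": {"motion": [[[0,0,-0.025,1.95,1.06,0,1],[0,0,-0.025,1.92,1.11,0,1],[0,0,-0.025,1.89,1.16,0,1],[0,0,-0.025,1.86,1.2,0,1],[0,0,-0.025,1.83,1.25,0,1]]]}}

```text
clock: 14.0
tcp_pos: [0.6318, -0.029, 0.1717]
ee_rot: [-0.0, 0.312, 0.95, 0.0]
force: [0.5, 0.2, -0.9]
width: 0.503
```

{"fn": "step_arm", "kwargs": {"motion": [[[0,0,-0.025,1.8,1.29,0,1],[0,0,-0.025,1.77,1.34,0,1],[0,0,-0.025,1.73,1.38,0,1],[0,0,-0.025,1.7,1.43,0,1],[0,0,-0.025,1.66,1.47,0,1]]]}}

```text
clock: 14.5
tcp_pos: [0.5981, 0.0766, 0.1719]
ee_rot: [0.0, 0.253, 0.968, 0.0]
force: [-0.5, 0.1, -1.1]
width: 0.502
```

{"fn": "step_arm", "kwargs": {"motion": [[[0,0,-0.025,1.63,1.51,0,1],[0,0,-0.025,1.59,1.55,0,1],[0,0,-0.025,1.55,1.58,0,1],[0,0,-0.025,1.51,1.62,0,1],[0,0,-0.025,1.4,1.6,0,1]]]}}

```text
clock: 15.0
tcp_pos: [0.5644, 0.1814, 0.1719]
ee_rot: [0.0, 0.192, 0.981, 0.0]
force: [-0.2, -0.3, -1.1]
width: 0.5
```

{"fn": "step_arm", "kwargs": {"motion": [[[0,0,0,0,0,0,1],[0,0,0,0,0,0,1],[0,0,0,0,0,0,1],[0,0,0,0,0,0,1],[0,0,0,0,0,0,1]]]}}

```text
clock: 15.5
tcp_pos: [0.5654, 0.1787, 0.1717]
ee_rot: [0.0, 0.193, 0.981, -0.0]
force: [0.3, 0.1, -0.8]
width: 0.502
```

Run:
```python
from plan import *
im,d=manip.snapshot("scene")
np.savez("/tmp/s8.npz",im=im,d=d)
cv2.imwrite("pics/a8.png",cv2.resize(im[130:230,340:440],(600,600),interpolation=cv2.INTER_CUBIC)[...,::-1])
st();plan([.5678,.1805,.165],68.15,5,jaw=1)
```

```text
t 15.55 p [0.5653 0.1788 0.1718] yaw 67.71 tilt [-0.     -0.0001] F [-0.1 -1.3 -0.8] M [ 0.04 -0.03  0.01] w 0.504 j [ 0.15  0.43 -0.68  1.53  0.28  1.28  0.62]
deg/row 0.09 cm/row 0.15
[[[-0.0,0.0,-0.002,-0.03,0.05,0.14,1],[-0.0,0.0,-0.002,-0.03,0.05,0.13,1],[-0.0,0.0,-0.002,-0.04,0.05,0.14,1],[-0.0,0.0,-0.002,-0.03,0.05,0.13,1],[-0.0,0.0,-0.002,-0.04,0.05,0.14,1]]]
```

View pics/a8.png

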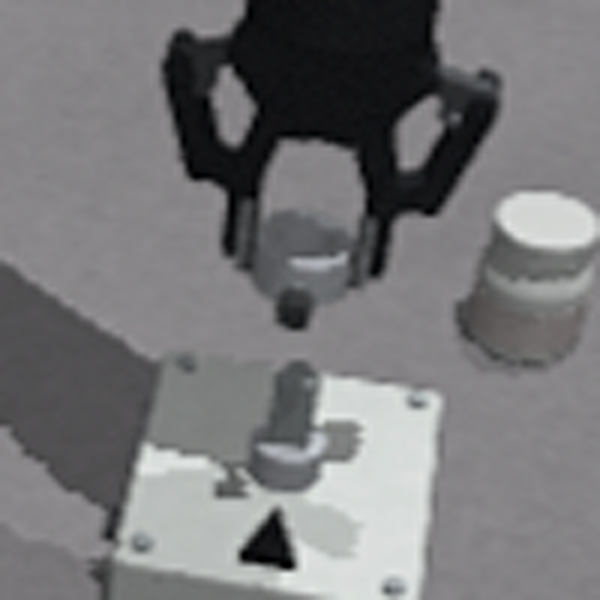

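{"fn": "step_arm", "kwargs": {"motion": [[[0,0,-0.008,-0.17,0.25,1.5,1],[0,0,0,0,0,1.5,1],[0,0,0,0,0,1.2,1],[0,0,0,0,0,0,1],[0,0,0,0,0,0,1]]]}}

```text
clock: 16.05
tcp_pos: [0.5672, 0.1812, 0.1292]
ee_rot: [-0.001, 0.189, 0.982, -0.0]
force: [0.2, 0.7, -0.7]
width: 0.505
```

Run:
```python
from plan import *
im,d=manip.snapshot("scene")
np.savez("/tmp/s9.npz",im=im,d=d)
cv2.imwrite("pics/a9.png",cv2.resize(im[160:220,360:420],(600,600),interpolation=cv2.INTER_CUBIC)[...,::-1])
st()
```

```text
t 16.1 p [0.5676 0.1814 0.1299] yaw 68.25 tilt [-0.0001  0.0003] F [-0.   0.8 -0.8] M [-0.06 -0.01  0.01] w 0.503 j [ 0.14  0.47 -0.67  1.57  0.31  1.21  0.6 ]
```

View pics/a9.png

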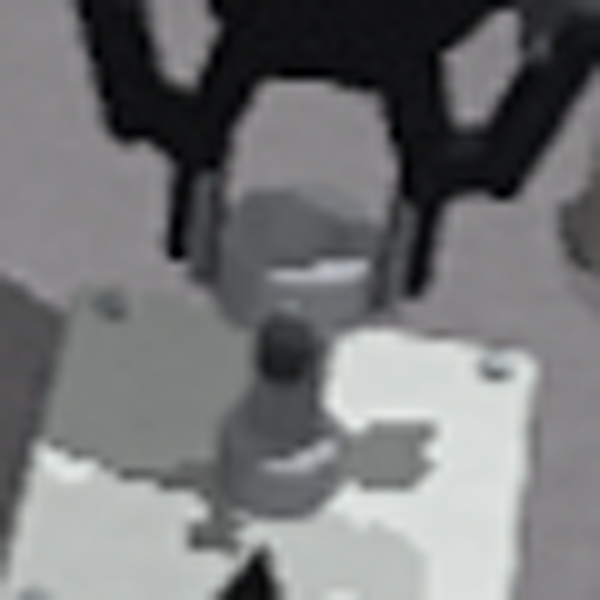

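{"fn": "step_arm", "kwargs": {"motion": [[[0,0,0,0,0,0.3,1],[0,0,0,0,0,0.3,1],[0,0,0,0,0,0.3,1],[0,0,0,0,0,0.2,1],[0,0,0,0,0,0,1]]]}}

```text
clock: 16.6
tcp_pos: [0.5674, 0.1811, 0.1185]
ee_rot: [-0.0, 0.189, 0.982, -0.0]
force: [0.0, -0.3, -0.9]
width: 0.502
```

Run:
```python
from plan import *
st()
D=np.load("/tmp/s9.npz")
n=np.array([np.cos(np.radians(-21.85)),np.sin(np.radians(-21.85)),0])
a=np.array([.5676,.1814,.1275])
print("pred screw",((proj("scene",a+.036*n+[0,0,.011])-[360,160]+.5)*10),"ctr top",(proj("scene",a+[0,0,.022])-[360,160]+.5)*10,"shaft z.1",(proj("scene",[.5678,.1805,.1])-[360,160]+.5)*10,"pointer tip",(proj("scene",[.5678+.03*n[0],.1805+.03*n[1],.067])-[360,160]+.5)*10)
```

```text
t 16.6 p [0.5674 0.1811 0.1185] yaw 68.24 tilt [-0.0005 -0.0002] F [ 0.  -0.3 -0.9] M [-0.02  0.   -0.01] w 0.502 j [ 0.13  0.48 -0.66  1.58  0.31  1.19  0.6 ]
pred screw [283.26557974 336.22221787] ctr top [304.72370631 219.81242233] shaft z.1 [279.37609118 365.099372  ] pointer tip [251.63599468 526.93558363]
```

{"fn": "step_arm", "kwargs": {"motion": [[[0,0,0,0,0,0.2,1],[0,0,0,0,0,0.2,1],[0,0,0,0,0,0.2,1],[0,0,0,0,0,0.1,1],[0,0,0,0,0,0,1]]]}}

```text
clock: 17.1
tcp_pos: [0.5675, 0.1818, 0.1118]
ee_rot: [-0.0, 0.188, 0.982, 0.0]
force: [-0.4, 3.2, -0.8]
width: 0.501
```

Run:
```python
from plan import *
st()
```

```text
t 17.1 p [0.5675 0.1818 0.1118] yaw 68.27 tilt [0.0001 0.0007] F [-0.4  3.2 -0.8] M [ 0.59 -0.13  0.02] w 0.501 j [ 0.13  0.49 -0.66  1.59  0.32  1.17  0.59]
```

A side force of 3 N along +y shows the bore is touching lightly, so I'll shift about 1 mm that way and go on down.

{"fn": "step_arm", "kwargs": {"motion": [[[0,0,0,0,0.12,0,1],[0,0,0,0,0,0.2,1],[0,0,0,0,0,0.2,1],[0,0,0,0,0,0,1],[0,0,0,0,0,0,1]]]}}

```text
clock: 17.6
tcp_pos: [0.5679, 0.1821, 0.1077]
ee_rot: [-0.0, 0.189, 0.982, -0.0]
force: [0.1, 0.3, -0.8]
width: 0.502
```

Run:
```python
from plan import *
st()
```

```text
t 17.6 p [0.5679 0.1821 0.1077] yaw 68.23 tilt [-0.0004 -0.0003] F [ 0.1  0.3 -0.8] M [0.   0.03 0.01] w 0.502 j [ 0.13  0.49 -0.66  1.59  0.32  1.17  0.59]
```

{"fn": "step_arm", "kwargs": {"motion": [[[0,0,0,0,0.03,0.2,1],[0,0,0,0,0,0.2,1],[0,0,0,0,0,0.15,1],[0,0,0,0,0,0.13,1],[0,0,0,0,0,0,1]]]}}

```text
clock: 18.1
tcp_pos: [0.568, 0.1826, 0.1008]
ee_rot: [-0.0, 0.189, 0.982, -0.0]
force: [-0.2, -0.3, 0.1]
width: 0.5
```

Run:
```python
from plan import *
st()
im,d=manip.snapshot("scene");it,dt=manip.snapshot("top")
np.savez("/tmp/s10.npz",im=im,d=d)
cv2.imwrite("pics/a10.png",cv2.resize(im[160:220,360:420],(600,600),interpolation=cv2.INTER_CUBIC)[...,::-1])
cv2.imwrite("pics/a10t.png",cv2.resize(it[160:260,190:310],(600,500),interpolation=cv2.INTER_CUBIC)[...,::-1])
C=cloud("scene",d)
g=im.mean(-1).astype(int)
print(g[182:202,380:400])
st()
```

```text
t 18.1 p [0.568  0.1826 0.1008] yaw 68.24 tilt [-0.0004 -0.0001] F [-0.2 -0.3  0.1] M [-0.    0.02  0.01] w 0.5 j [ 0.13  0.5  -0.66  1.6   0.33  1.15  0.59]
[[ 18  16  86 137 139 135 135 135 135 135 136 135 135 133 132 134 140 111
    9  15]
 [ 17   8  92 141 136 133 134 134 136 138 139 137 136 133 133 135 138 117
   52  13]
 [ 16  22  95 137 133 133 134 135 135 135 136 136 136 136 135 135 135 135
  104  13]
 [ 20  30  95 139 136 136 136 136 136 135 136 135 136 135 135 135 135 137
  110   9]
 [ 64  59 105 141 139 138 137 132 132 129 132 137 136 135 136 137 137 137
  110  10]
 [ 65  71 123 134 114 103 113 117 111 124 125 126 128 133 135 134 136 128
   91  11]
 [ 63  64 102 102  93  90  96  98  99 105 116 123 122 125 130 135 136 128
   87  19]
 [ 63  50  83  91  90  92  93  95  96  97 100 107 117 122 122 125 134 121
   71  55]
 [ 63  60  90  91  89  89  94  91  81  75  77  86  95  99 107 117 123 108
   58  76]
 [ 52  62  95  94  89  88  91  84  82  82  83  82  84  82  89  96 106  95
   52  77]
 [ 49  65  94  92  90  83  76  83  85  87  87  87  79  76  85  90  92  77
   55  80]
 [ 57  
[... 218 characters left out ...]
78 164 140  86  59
   88  71]
 [ 60  79  84  86  91  97 111 132 146 168 183 177 165 146 130 113  71  57
   84  57]
 [104  77  83  86  90  97 106 114 118 123 125 125 123 115 108 101  70  56
   78  46]
 [118  91  83  89  95  99 102 103 101 108 109 110 110 109 109 103  79  60
  111 145]
 [128 111  85  90  95 101 103 121 135 117 109 109 109 109 104  86  68  77
  129 193]
 [129 121  99  92  99  93  74  76  88  90 102 110 108 104 102 130 182 205
  207 216]
 [127 124 108  90  89  68  45  57  62  64  88 111 106 126 179 212 218 223
  222 221]]
t 18.2 p [0.5681 0.1826 0.101 ] yaw 68.24 tilt [-0.      0.0001] F [-1.  -0.4 -1.1] M [-0.02 -0.05 -0.  ] w 0.504 j [ 0.13  0.5  -0.66  1.6   0.33  1.15  0.59]
```

View pics/a10.png

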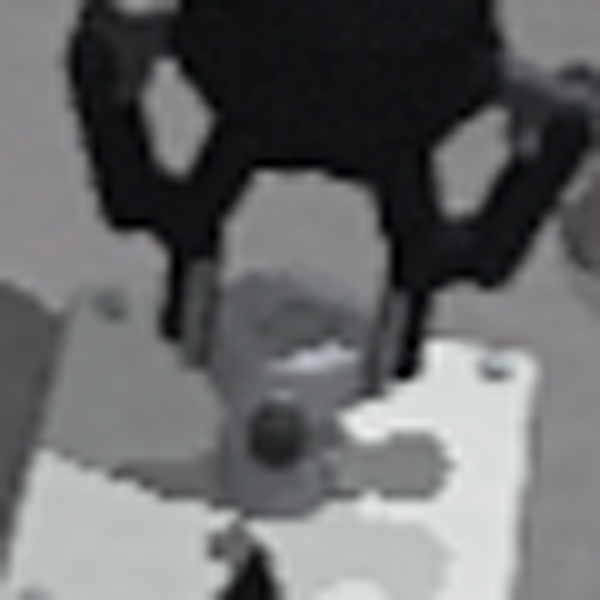

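The picture shows the collar on the shaft with its screw (crop 275,430) above the pointer, and the shaft end fills the bore. A last 0.5 mm down, then I'll check flushness with depth.

{"fn": "step_arm", "kwargs": {"motion": [[[0,0,0,0,0,0.05,1],[0,0,0,0,0,0,1],[0,0,0,0,0,0,1],[0,0,0,0,0,0,1],[0,0,0,0,0,0,1]]]}}

```text
clock: 18.7
tcp_pos: [0.5682, 0.1826, 0.1006]
ee_rot: [0.0, 0.189, 0.982, 0.0]
force: [0.0, 0.3, -0.7]
width: 0.503
```

Run:
```python
from plan import *
st()
Z=[];X=[]
for i in range(6):
    im,d=manip.snapshot("scene");C=cloud("scene",d);Z.append(C)
C=np.mean(Z,0)
np.set_printoptions(linewidth=200)
print("z mm");print((C[186:199,380:400,2]*1000).round(0).astype(int))
r=np.hypot(C[...,0]-.5705,C[...,1]-.182)
print((C[186:199,380:400,0]*1000).round(0).astype(int)[:,8],(C[186:199,380:400,1]*1000).round(0).astype(int)[5])
cv2.imwrite("pics/a11.png",cv2.resize(im[170:210,370:410],(600,600),interpolation=cv2.INTER_CUBIC)[...,::-1])
st()
```

```text
t 18.7 p [0.5682 0.1826 0.1006] yaw 68.24 tilt [0.0001 0.0001] F [ 0.   0.3 -0.7] M [ 0.01 -0.   -0.01] w 0.503 j [ 0.13  0.5  -0.66  1.6   0.33  1.15  0.59]
z mm
[[138 139 127  -2  -1  -2  -2  -1  -1  -2  -1  -2  -1  -1  -3  -1  -2  -1  -1 150]
 [136 136  -1  -1  -2 120 119 119 119 119 119 118 119  -2  -1  -1  -2  -1  -2 147]
 [133 133  -1 120 119 119 119 119 119 119 119 118 119 120 119  -2  -2  -1  -2 140]
 [129 131 119 119 120 119 118 117 117 116 118 118 119 119 120 120  -3  -1 124 139]
 [126 126 119 119 119 119 115 114 119 118 118 119 116 118 119 120 120  -1 136 137]
 [123 123 119 120 119 115 111 117 119 119 119 119 119 115 119 119 119 118 132 133]
 [119 115 119 222 119 118 113 220 117 117 118 118 119 113 119 118 119 120 130 129]
 [116 112 117 118 118 120 119 115 115 115 116 115 116 114 118 119 120 118 126 126]
 [113 110 115 118 118 119 119 119 118 113 113 113 119 119 119 119 119 116 122 123]
 [109 108 112 115 118 119 119 119 119 119 119 119 120 119 119 118 118 118 222 119]
 [106 105 109 112 114 116 117 118 118 119 119 119 118 118 117 117 113 115 116 116]
 [ 59 102 106 110 111 113 114 115 116 116 116 116 116 115 113 113 214 112 112 112]
 [ 59  99 104 105 109 110 111 112 113 112 113 113 112 111 111 108 106 107 108 109]]
[402 553 557 558 565 569 571 573 581 585 589 590 591] [156 159 163 165 169 173 177 177 179 182 185 187 190 194 195 198 200 204 200 202]
t 19.0 p [0.5681 0.1826 0.1006] yaw 68.24 tilt [0.     0.0001] F [-0.2 -0.4 -0.4] M [ 0.    0.04 -0.  ] w 0.503 j [ 0.13  0.5  -0.66  1.6   0.33  1.15  0.59]
```

View pics/a11.png

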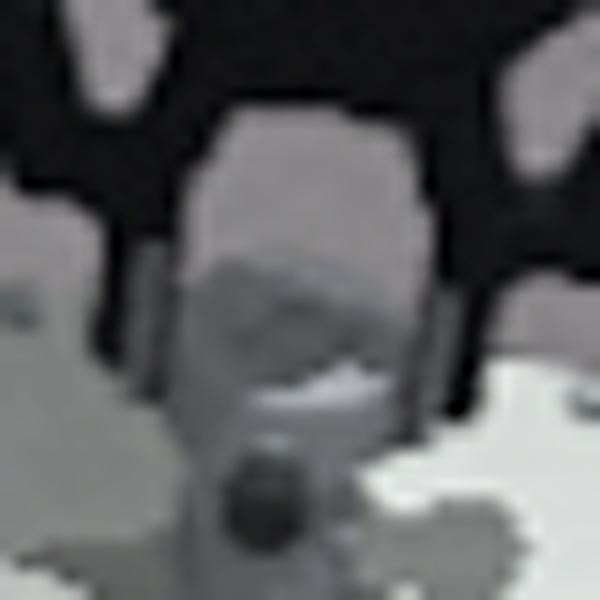

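Run:
```python
from plan import *
print(manip.job_done()); st()
```

```text
the job is handed in; nothing more can be done
None
the job is handed in; nothing more can be done
```

The collar is on the shaft with its thumb-screw over the flat, towards the pointer. Its top face is flush with the shaft end and the fingers are still holding it. I handed the job in at about 19 s.

1. **Turning the shaft:** I closed the fingers on the flat and the round back, and the opening read 16.3 mm as it should. I then turned the shaft 90.5° so the jaws lay along the pointer direction, which I measured at about -21.8°. They held it at -21.7°.
2. **Fitting the collar:** I let go, took the silver collar by its sides and lowered it onto the shaft. It touched the shaft lightly once, at about 3 N; shifting it about 1 mm cleared that.

**Last checks:**
- **Flushness:** the depth picture put both the collar's top and the shaft's end at 119 mm, on a scale where the bench read about -1 mm. The arm's own height put the collar top at 120.2 mm against 120 mm.
- **Screw direction:** the arm's heading puts the screw at about -21.8°. In the picture the screw lies over the pointer.
- **Grip and side load:** the fingers are steady at 40 N, with less than 1 N on the wrist.

**What disagreed:**
- **Which side the flat was on:** at first the pictures could not tell it from the side opposite. The forces while gripping suggested the side I chose. The even shading of the face towards the pointer confirmed it after the turn.
- **Side force during the turn:** my first estimate of the shaft's axis was a few millimetres off, so the wrist force rose to about 34 N before I eased it off.
- **Opening at the second grip:** it read about 15 mm instead of 16.3 mm.

I did not touch any of the other things on the bench or the green look-alike, but I took no final picture of the whole bench to confirm it.

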